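Unlock the valve box and bleed the gauged line

ROBOT

A 7-joint arm with a two-finger parallel gripper is mounted at the origin on a cart in front of the work surface, level with it; the furniture and walls round the work are solid. World frame = base frame: x ahead of the robot, y to its left, z up, the work surface at z = 0. Lengths are in mm, angles in rad, forces in N, time in s.
With the tool pointing down it reaches from about 350 to 900 mm from the base axis. Payload 8.1 kg.
Tool frame: the origin (TCP) lies at the very end of the fingers, on their centre line; the grasp point (between the pads) lies 19 mm behind it; z points along the fingers, y is the line along which they close (so a half turn about z gives the same grasp; the last joint's range is limited). The gripper opens to 92 mm and grips with 3 to 60 N. Pads are 19 mm wide; open, the fingers measure 130 mm over their backs; the gripper's body (75 mm by 190 mm) begins 47 mm behind the grasp point.
Start: joints at [-1.3, 0.434, 0.025, 1.573, -0.012, 1.134, -0.075], TCP at [228.25, 581.845, 226.742] pointing down, gripper open.
Joint ranges: [-2.62, 2.62], [-0.44, 2.09], [-1.27, 1.32], [0.08, 2.57], [-1.32, 4.46], [0.12, 2], [-2.74, 2.74]. Speed limits (rad/s): [2.22, 2.22, 3.01, 3.01, 3.14, 3.14, 3.14].

INTERFACE

Orientations are given as a unit quaternion [w, x, y, z].
In Python, from station import arm, vision, finish_job gives the robot as it stands.
- The arm moves only by the tool apply_moves, never from a script. Its argument "rows" is a list of rows, each an object of numbers: "x", "y", "z": the shift along the tool's x, y, z in cm; "wx", "wy", "wz": the turn, a rotation vector about the tool's x, y, z in rad; "hand": the closure, from -1 (fully open) to 1 (shut), so that 0 is half open. A call has 1 to 20 rows; each row shifts and turns the commanded pose from where the row before left it, along the tool's axes as they then stand; what a row does not reach is not made up. A row lasts 1/8 s, in which the tool goes at most 62.5 mm and 10.7 degrees, less where a joint would pass 70% of its speed; a pose out of reach is approached as far as the arm can. A call is refused whole if a number of a shift passes 6.25 or a number of a turn 0.188, either way. A call with a gripper value outside its range is refused whole. The fingers move at their own pace and stop on an object; "newtons" is the grip in N (left out, the last holds). Time passes only in rows, so rows that do not move let the fingers close. It gives the time, the measured TCP pose, the force, the opening and the grip force at its end, in the units of the state.
- arm.get_state(): the state, without advancing time (a new reading comes with each control period).
- vision.read_camera(name): name is "side" or "top"; returns the picture (420x560x3 uint8, blue, green, red); there is no depth.
- vision.get_calibration(name): a dict with "vfov" (degrees; the focal length in pixels is half the picture's height over the tangent of half this angle, whatever the lens; pixels are square), "cx", "cy" (the principal point, pixels), "pose" (4x4, takes a point from camera to world coordinates). Camera axes: x right, y up, looking along -z (the intrinsics and any distortion apply to the point x, -y, -z); pixel columns grow to the right and rows downward; lengths in mm; the calibration is good to about 2 mm. A picture is of the moment at which its call begins. get_calibration takes no time and is no camera call.
- finish_job(): hands the job in; it is judged then, once.
The state is a dict: "time": time; "qpos": joint angles; "joint_vel": joint speeds; "tau": joint torques, N m; "tool_pos": TCP position; "tcp_rot": TCP orientation; "wrist_force": force on the tool from outside, world axes, zero at the start; "ft_torque": the same for the moment, N m; "grip_width": finger opening in mm; "grasp_force": force on a finger pad.
Only numpy, scipy, OpenCV 4.12 (cv2) and the standard library are available. Lean on these libraries where they do the work, as an engineer would, in place of code of your own. Each camera call takes 0.05 s, during which the arm holds its last target. There are 200 camera calls.

TASK

Unlock the grey valve box: stand the screw jar from its lid upright on free bench, and pull the locking pin out of the staple and put it in the parts dish. Then flip the hasp forward off its staple and swing it right over to lie back on the lid, and raise the lid until it rests fully open. Push the valve lever all the way towards the side with the pressure gauge (never the other way), hold it for a good two seconds to bleed that line and let it spring back to centre, leaving the box open and the other things on the bench undisturbed.

Things in the scene. Friction and masses are not known exactly. Their poses are not given: they have to be found in the camera images.
- valve_box: Grey steel box bolted to the bench, 140 (x) by 170 (y) mm, walls 3 mm thick, 80 mm high; flat lid top at z = 94 mm. Origin under its centre, on the bench. x points from its front (hasp) to its hinge side, y to the left seen from the front, z up. Inside, a valve body fills |x - 8| < 26, |y| < 55 mm up to z = 40 mm, the lever standing on top. Flat bolted ears (8 mm high) at its sides.
- staple_eye (a point): Centre of the staple's level loop on the front of the box, at its upper surface: box frame (-90.5, 0, 55) mm. Loop of 6 mm round bar, inside 11 mm wide, outside 23 mm, front at x = -102 mm. The hasp's slot sits over it; the pin stands in it in front of the strap, so the hasp cannot come off until the pin is out.
- lock_pin: Loose steel locking pin, 40 g: knurled head 16 mm diameter from 3 to 22 mm above the origin; collar 20 mm diameter, 0 to 3 mm; shank 8 mm diameter down to 22 mm below. Origin on its axis at the collar's underside, which rests on the staple. z runs along it towards the head. Lifted straight up 30 mm it is free.
- hasp (a joint): Angle of the hasp about its hinge at the front top edge of the lid (axis along box y): 0 hangs down over the staple, 1.57 sticks straight out to the front, 3.14 points straight up, 4.35 (stop) lies back on the lid. Moves freely: once clearly past upright it falls back on to the lid by itself, before that it falls down again.
- hasp_hinge (a point): Middle of the hasp's hinge line; with the lid shut at (-76.5, 0, 95.5) mm in the box frame. The strap is 3 mm thick and 40 mm wide, and its foot is 73 mm below this line.
- hasp_tab (a point): Grip point on the finger tab bent out square from the strap's foot: tab 30 mm wide (along the hinge), 4 mm thick, sticks out 23 mm. The point is at mid-thickness, 16 mm out from the strap's middle plane, 72 mm below the hinge line when hanging (23.5 mm above the bench). Pinched by its two 30 mm-apart edges, it turns between the fingers while they carry it round the hinge.
- box_lid (a joint): Angle of the lid about its hinge along the back of the box: 0 shut, 1.57 upright, 1.85 fully open on its stop. The lid weighs 0.35 kg, on a free hinge: it falls shut below about 1.4 and stays open by itself beyond 1.65.
- lid_hinge (a point): Middle of the lid's hinge line, at (74, 0, 82) mm in the box frame; the line runs along box y.
- lip_left (a point): Grip point on the left (box +y) of two finger lips that stick out 24 mm to the front from the lid's front edge: lip 30 mm wide (along box y), 4 mm thick. Point at mid-thickness, 13 mm out from the lid's edge, at box (-87, 55, 88.5) mm with the lid shut. Moves with the lid; the lip turns between fingers that pinch its two edges.
- lip_right (a point): The same point on the right finger lip, (-87, -55, 88.5) mm with the lid shut.
- valve_lever (a joint): Lean of the valve lever: 0 upright (centre), +0.5 (stop) fully towards the box's +y side, -0.5 (stop) fully towards its -y side. A spring of 0.45 N m/rad centres it (about 6 N at the knob at the stop).
- lever_knob (a point): Centre of the lever's black ball knob, 20 mm diameter, 37 mm above the lever's pivot; at rest at (8, 0, 78) mm in the box frame; the pivot runs along box x at (8, 0, 41) mm.
- gauge_tee: Brass pipe tee with a round 48 mm pressure gauge on top, fixed on the bench at the box's left or right port: 118 mm to that side of the box's centre, 28 mm towards its hinge side; 64 mm across, 90 mm high. Origin on the bench under it. Its side is the one to push the lever to.
- plug_tee: The same tee with a plain square blanking plug instead of a gauge, 43 mm high, at the other port of the box.
- screw_jar: Jar of screws with a black lid, 60 mm diameter, 76 mm high, 0.1 to 0.2 kg, standing on the box lid at the start. Origin under its centre, z up. Any free place on the bench will do. Furniture not listed here: the vice covers y > 0.21 m (x < 0.55 m, 200 mm high), the small-parts case x > 0.61 m at y > -0.12 m (50 mm high).
- parts_dish: Round pressed-steel dish, 117 mm diameter, 26 mm high, open at the top with sloping walls; origin under its centre on the bench.
- rust_spray: Spray can, 53 mm diameter, 170 mm high, standing near one front corner of the box: a bystander. Origin under its centre.
- spanner_1: Spanner, 23 x 171 x 8 mm, lying along its own y in front of the box: a bystander. Origin under its centre.
- bulb_box: Small carton, 34 x 62 x 26 mm, long along its own y, near the other front corner of the box: a bystander. Origin under its centre.
- marker_1: Felt marker, 17 x 135 x 17 mm, lying along its own y in front of the dish: a bystander. Origin under its centre.
- ratchet: Ratchet, 33 x 206 x 20 mm, lying along its own y to the right of the work: a bystander. Origin under its centre.

How it is judged (in metres and radians):
On the way, in this order (a step that is already met when the one before it is completed fails the run):
1. the jar stands upright on the bench and the locking pin lies in the dish (height (world z) of screw_jar below 0.012 m and angle between screw_jar's own z axis and vertical below 0.12 rad and horizontal distance between lock_pin and parts_dish below 0.045 m and height (world z) of lock_pin below 0.04 m), for 0.2 s.
2. the hasp is off its staple and lies back on the lid (value of joint hasp above 4 rad and value of joint box_lid below 0.1 rad), for 0.2 s.
3. the lid is raised past upright and stays open (value of joint box_lid above 1.62 rad), for 0.2 s.
4. the lever is held over towards the gauge's side (((y of gauge_tee in the frame of valve_box above 0 m and value of joint valve_lever above 0.4 rad) or (y of gauge_tee in the frame of valve_box below 0 m and value of joint valve_lever below -0.4 rad))), for 1.6 s.
At the end, for the whole second after the job is handed in: Jar upright on the bench; pin at rest in the dish (within 45 mm of its centre, below 40 mm); hasp back on the lid (over 4.0 rad); lid open (over 1.62 rad); lever was held over 0.4 rad to the gauge's side for 1.6 s and is back within 0.06 rad of centre (all of step 1 and value of joint hasp above 4 rad and value of joint box_lid above 1.62 rad and value of joint valve_lever between -0.06 and 0.06 rad and linear speed of each of screw_jar, lock_pin below 0.02 m/s); the robot touches nothing.
It fails at once if the lever is pushed away from the gauge's side (over 0.15 rad) ((y of gauge_tee in the frame of valve_box above 0 m and value of joint valve_lever below -0.15 rad) or (y of gauge_tee in the frame of valve_box below 0 m and value of joint valve_lever above 0.15 rad)).
It fails at once if the lid is lifted over 0.2 rad before the hasp is swung back (value of joint box_lid above 0.2 rad and value of joint hasp below 3.5 rad).
It fails at once if the jar is tipped over (over 0.7 rad) (angle between screw_jar's own z axis and vertical above 0.7 rad).
It fails at once if the dish is pushed more than 40 mm (distance of parts_dish from where it was at the start of the episode above 0.04 m).
It fails at once if a bystander is moved more than 25 mm (distance of any of rust_spray, bulb_box, spanner_1, marker_1, ratchet from where it was at the start of the episode above 0.025 m).
It also fails if it takes over 72 s, if anything falls off the work surface, if the arm or the gripper's body presses on something with over 40 N, if the wrist force passes 120 N, or if a joint passes its speed limit or range.

## Working session

There is one attempt and no reset: what is moved stays moved. The work goes in short steps, Python scripts to look and compute and a tool call to move; the robot and the scene stay as the last step left them, time stands still between calls to the robot, and variables do not carry over. Pictures are saved under pics/ and viewed, at most 10 in all, crops included, and the job is handed in when it is done.

Besides the shell and the picture viewer there is one more tool, called in YAML: its name, and indented under it one key for each argument. apply_moves: Moves the arm, as the interface text tells. Its arguments: {"type":"object","properties":{"rows":{"type":"array","items":{"type":"object","properties":{"x":{"type":"number"},"y":{"type":"number"},"z":{"type":"number"},"wx":{"type":"number"},"wy":{"type":"number"},"wz":{"type":"number"},"hand":{"type":"number"}}}},"newtons":{"type":"number"}},"required":["rows"]}

```bash
ls; mkdir -p pics
python3 - <<'E'
from station import arm, vision
import cv2,numpy as np
np.set_printoptions(precision=3,suppress=True)
for n in("side","top"):
    cv2.imwrite(f"pics/{n}0.png",vision.read_camera(n)); print(n,vision.get_calibration(n))
print(arm.get_state())
E
```

```text
pics
side {'vfov': 55.52797954514209, 'cx': 279.0495835423004, 'cy': 200.31735095023345, 'pose': array([[ -0.999,  -0.005,   0.037, 514.915],
       [  0.033,  -0.564,   0.825, 560.038],
       [  0.016,   0.826,   0.564, 630.053],
       [  0.   ,   0.   ,   0.   ,   1.   ]])}
top {'vfov': 42.49529690570421, 'cx': 269.3853534695887, 'cy': 211.39014514981892, 'pose': array([[   0.099,    0.974,   -0.206,  233.59 ],
       [  -0.995,    0.096,   -0.022, -223.858],
       [  -0.002,    0.207,    0.978, 1319.843],
       [   0.   ,    0.   ,    0.   ,    1.   ]])}
{'time': 0.1, 'qpos': array([-1.3  ,  0.435,  0.025,  1.574, -0.012,  1.134, -0.075]), 'joint_vel': array([ 0.   , -0.001, -0.   , -0.002,  0.001, -0.   , -0.001]), 'tau': array([  0.003, -66.913,   0.988, -31.514,  -0.061,   0.037,   0.   ]), 'tool_pos': array([228.116, 581.403, 226.034]), 'tcp_rot': array([-0.   ,  0.186,  0.983, -0.001]), 'wrist_force': array([ 0.172,  0.745, -0.382]), 'ft_torque': array([0.032, 0.023, 0.04 ]), 'grasp_force': 0.0, 'grip_width': 91.8656014994836}
```

View images.

View pics/side0.png

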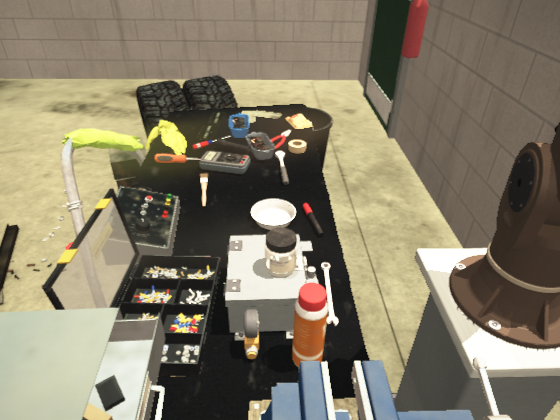

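View pics/top0.png

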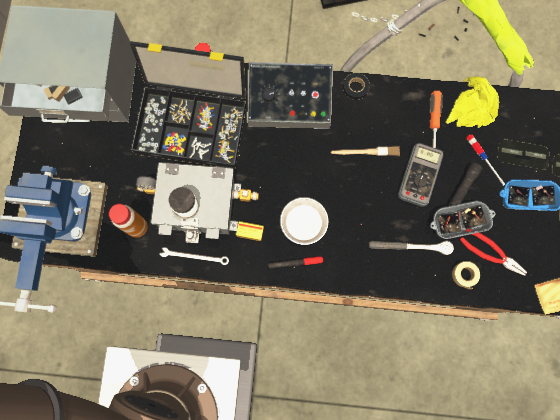

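Run:
```python
import cv2,numpy as np
s=cv2.imread("pics/side0.png")[195:375,205:355]; t=cv2.imread("pics/top0.png")[140:275,100:335]
a=cv2.resize(s,None,fx=3.3,fy=3.3,interpolation=2); 
cv2.imwrite("pics/s1.png",a); cv2.imwrite("pics/t1.png",cv2.resize(t,None,fx=3.4,fy=3.4,interpolation=2))
```

```text
(no output)
```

View pics/s1.png

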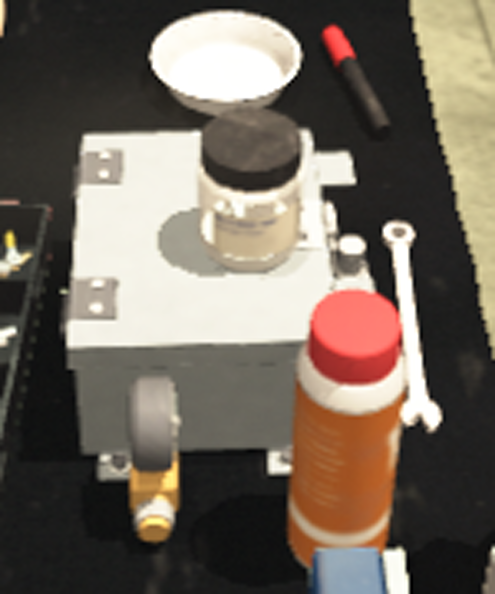

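View pics/t1.png

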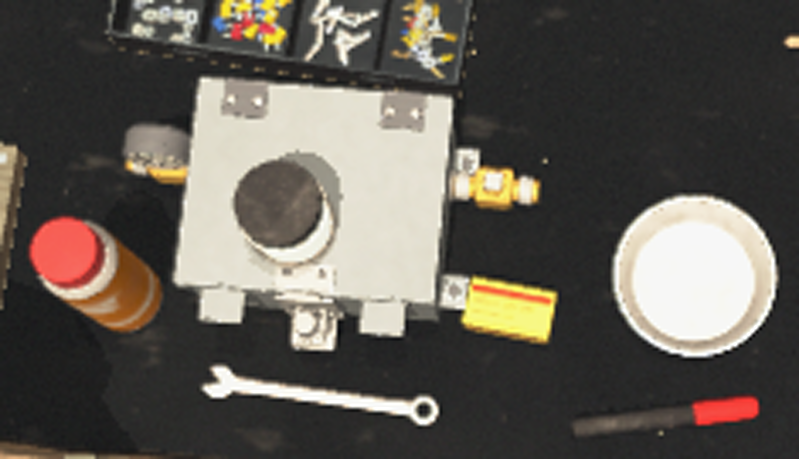

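```bash
cat > h.py <<'E'
import numpy as np
from station import arm, vision
from scipy.optimize import least_squares
np.set_printoptions(precision=1,suppress=True)
C={n:vision.get_calibration(n) for n in("side","top")}
def proj(n,P):
    c=C[n];f=210/np.tan(np.radians(c["vfov"]/2));T=np.linalg.inv(c["pose"])
    p=np.atleast_2d(P)@T[:3,:3].T+T[:3,3]
    return np.c_[c["cx"]+f*p[:,0]/-p[:,2], c["cy"]+f*p[:,1]/p[:,2]]
def ray(n,u):
    c=C[n];f=210/np.tan(np.radians(c["vfov"]/2))
    d=np.array([(u[0]-c["cx"])/f,-(u[1]-c["cy"])/f,-1]);return c["pose"][:3,3],c["pose"][:3,:3]@d
def atz(n,u,z):
    o,d=ray(n,u);return o+d*(z-o[2])/d[2]
def tri(us,ut):
    r=least_squares(lambda P:np.r_[proj("side",P)[0]-us,proj("top",P)[0]-ut],[500,0,50.]);return r.x,np.sqrt((r.fun**2).mean())
E
cat > m.py <<'E'
from h import *
S=lambda x,y:np.array([205+x/3.3,195+y/3.3]);T=lambda x,y:np.array([100+x/3.4,140+y/3.4])
for k,(s,t) in dict(jar=((252,133),(278,204)),pin=((352,240),(312,322)),dish=((226,55),(695,275)),BL=((70,348),(198,78)),BR=((82,133),(452,95)),FR=((308,130),(438,303)),can=((355,322),(67,252))).items():
    print(k,*tri(S(*s),T(*t)),atz("top",T(*t),{'jar':170,'pin':77,'dish':26,'can':170}.get(k,94)))
for k,t,z in(("lipL",(221,305),90),("lipR",(382,318),90),("FL",(175,288),94),("bulb",(510,310),26),("sp1",(205,382),8),("sp2",(437,410),8),("mk1",(575,425),12),("mk2",(758,405),12),("bulbR",(555,310),26)): print(k,atz("top",T(*t),z))
E
python3 m.py
```

```text
jar [483.8  -4.  166.8] 0.26201518620564673 [482.2  -4.5 170. ]
pin [422.1 -19.6  70.3] 0.32451937496981087 [422.2 -21.   77. ]
dish [ 491.9 -282.    18.7] 0.1294785632991291 [ 490.9 -281.8   26. ]
BL [583.2  78.7  88.8] 0.1830323762716446 [582.4  77.3  94. ]
BR [588.6 -99.6  89.9] 0.031123782950123677 [ 587.6 -100.    94. ]
FR [ 442.3 -106.2   85.3] 0.026746786898265058 [ 441.  -107.1   94. ]
can [440.1 128.6 159.9] 0.18638287398019193 [437.6 125.7 170. ]
lipL [425.7  40.   90. ]
lipR [427.6 -70.   90. ]
FL [433.6  71.9  94. ]
bulb [ 452.5 -152.4   26. ]
sp1 [381.7  61.3   8. ]
sp2 [ 378.1 -107.     8. ]
mk1 [ 376.7 -206.6   12. ]
mk2 [ 403.8 -335.3   12. ]
bulbR [ 455.6 -184.4   26. ]
```

apply_moves:
  rows:
    - {"wz": -0.137}
    - {"wz": -0.137}
    - {"wz": -0.136}
    - {"x": -1.5,"y": -3.7}
    - {"x": -1.5,"y": -3.7}
    - {"x": -1.5,"y": -3.7}
    - {"x": -1.5,"y": -3.7}
    - {"x": -1.5,"y": -3.7}
    - {"x": -1.5,"y": -3.7}
    - {"x": -1.5,"y": -3.7}
    - {"x": -1.5,"y": -3.7}
    - {"x": -1.5,"y": -3.7}
    - {"x": -1.5,"y": -3.7}
    - {"x": -1.5,"y": -3.7}
    - {"x": -1.5,"y": -3.7}
    - {"x": -1.5,"y": -3.7}
    - {"x": -1.4,"y": -3.7}
    - {"x": -1.4,"y": -3.7}
    - {"x": -1.4,"y": -3.7}

```text
schema error: expected keys x, y, z, wx, wy, wz, hand
```

apply_moves:
  rows:
    - {}
    - {}

```text
schema error: expected keys x, y, z, wx, wy, wz, hand
```

```bash
cat >> h.py <<'E'
from scipy.spatial.transform import Rotation as Ro
def go(x,y,z,s=None):
    "tool-axis shift in cm to a world TCP"
    s=s or arm.get_state();q=s["tcp_rot"];R=Ro.from_quat([q[1],q[2],q[3],q[0]]).as_matrix()
    return R.T@(np.array([x,y,z])-s["tool_pos"])/10
def info():
    s=arm.get_state();q=s["tcp_rot"];R=Ro.from_quat([q[1],q[2],q[3],q[0]]).as_matrix()
    print("t",s["time"],"tcp",s["tool_pos"],"ycl",np.round(R[:,1],3),"z",np.round(R[:,2],3),"F",s["wrist_force"],"w",s["grip_width"],"g",s["grasp_force"])
E
python3 - <<'E'
from h import *;import cv2
info();print(go(484,-4,118))
for n in("side","top"): cv2.imwrite(f"pics/{n}2.png",vision.read_camera(n))
a=cv2.imread("pics/side2.png")[150:350,180:380];b=cv2.imread("pics/top2.png")[120:320,90:290]
cv2.imwrite("pics/c2.png",cv2.resize(np.hstack([a,b]),None,fx=2,fy=2,interpolation=2))
s=arm.get_state()["tool_pos"]
print(proj("side",s),proj("top",s))
E
```

```text
t 0.1 tcp [228.1 581.4 226. ] ycl [ 0.4  0.9 -0. ] z [-0. -0. -1.] F [ 0.2  0.7 -0.4] w 91.8656014994836 g 0.0
[-45.2 -45.1  10.9]
[[786.7 822.5]] [[-128.2  288.1]]
```

View pics/c2.png

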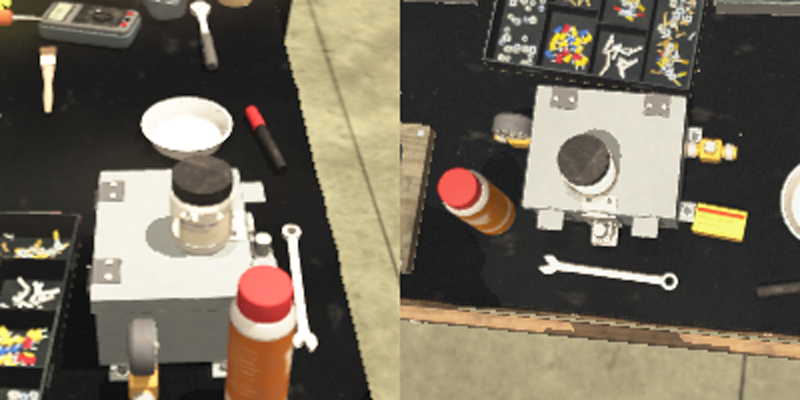

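The move was refused because every row needs all of its keys. The picture shows the scene unchanged. I'm resending with full rows.

apply_moves:
  rows:
    - {"x": 0,"y": 0,"z": 0,"wx": 0,"wy": 0,"wz": -0.137,"hand": -1}
    - {"x": 0,"y": 0,"z": 0,"wx": 0,"wy": 0,"wz": -0.137,"hand": -1}
    - {"x": 0,"y": 0,"z": 0,"wx": 0,"wy": 0,"wz": -0.136,"hand": -1}
    - {"x": -1.5,"y": -3.7,"z": 0,"wx": 0,"wy": 0,"wz": 0,"hand": -1}
    - {"x": -1.5,"y": -3.7,"z": 0,"wx": 0,"wy": 0,"wz": 0,"hand": -1}
    - {"x": -1.5,"y": -3.7,"z": 0,"wx": 0,"wy": 0,"wz": 0,"hand": -1}
    - {"x": -1.5,"y": -3.7,"z": 0,"wx": 0,"wy": 0,"wz": 0,"hand": -1}
    - {"x": -1.5,"y": -3.7,"z": 0,"wx": 0,"wy": 0,"wz": 0,"hand": -1}
    - {"x": -1.5,"y": -3.7,"z": 0,"wx": 0,"wy": 0,"wz": 0,"hand": -1}
    - {"x": -1.5,"y": -3.7,"z": 0,"wx": 0,"wy": 0,"wz": 0,"hand": -1}
    - {"x": -1.5,"y": -3.7,"z": 0,"wx": 0,"wy": 0,"wz": 0,"hand": -1}
    - {"x": -1.5,"y": -3.7,"z": 0,"wx": 0,"wy": 0,"wz": 0,"hand": -1}
    - {"x": -1.5,"y": -3.7,"z": 0,"wx": 0,"wy": 0,"wz": 0,"hand": -1}
    - {"x": -1.5,"y": -3.7,"z": 0,"wx": 0,"wy": 0,"wz": 0,"hand": -1}
    - {"x": -1.5,"y": -3.7,"z": 0,"wx": 0,"wy": 0,"wz": 0,"hand": -1}
    - {"x": -1.5,"y": -3.7,"z": 0,"wx": 0,"wy": 0,"wz": 0,"hand": -1}
    - {"x": -1.4,"y": -3.7,"z": 0,"wx": 0,"wy": 0,"wz": 0,"hand": -1}
    - {"x": -1.4,"y": -3.7,"z": 0,"wx": 0,"wy": 0,"wz": 0,"hand": -1}
    - {"x": -1.4,"y": -3.7,"z": 0,"wx": 0,"wy": 0,"wz": 0,"hand": -1}
    - {"x": 0,"y": 0,"z": 0,"wx": 0,"wy": 0,"wz": 0,"hand": -1}

```text
time: 2.7
tool_pos: [487.1, -4.4, 226.8]
tcp_rot: [0.0, -0.015, 1.0, -0.001]
wrist_force: [-0.4, 1.1, -0.1]
grip_width: 91.8
grasp_force: 0.0
```

Run:
```python
from h import *;import cv2
info();print(go(484,-4,118));print(arm.get_state()["qpos"])
for n in("side","top"): cv2.imwrite(f"pics/{n}3.png",vision.read_camera(n))
a=cv2.imread("pics/side3.png")[130:330,180:380];b=cv2.imread("pics/top3.png")[120:320,90:290]
cv2.imwrite("pics/c3.png",cv2.resize(np.hstack([a,b]),None,fx=2,fy=2,interpolation=2))
s=arm.get_state()["tool_pos"]
print((proj("side",s)-[180,130])*2,(proj("top",s)-[90,120])*2+[400,0])
```

```text
t 2.7 tcp [487.1  -4.4 226.8] ycl [-0.  1. -0.] z [ 0. -0. -1.] F [-0.4  1.1 -0.1] w 91.779507958824 g 0.0
[ 0.3  0.1 10.9]
[-0.3  0.2  0.3  1.9 -0.1  1.   1.6]
[[202.  159.5]] [[572.1 143.6]]
```

View pics/c3.png

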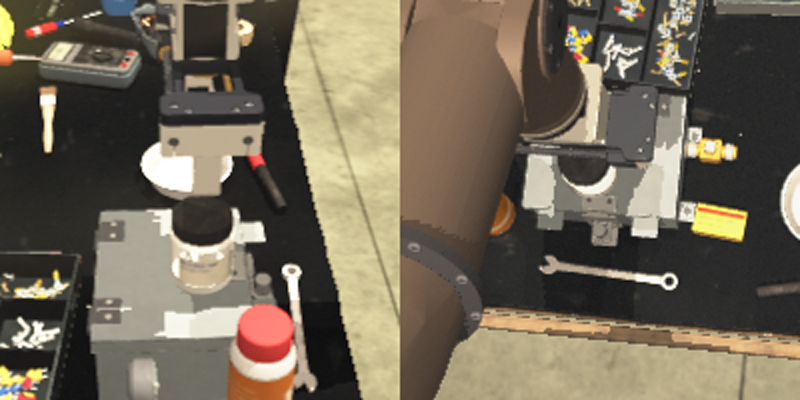

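The picture shows the gripper square above the jar (side crop jar lid at 202,220). I'm going down to grip it.

apply_moves:
  newtons: 15
  rows:
    - {"x": 0.3,"y": 0,"z": 2.2,"wx": 0,"wy": 0,"wz": 0,"hand": -1}
    - {"x": 0,"y": 0,"z": 2.2,"wx": 0,"wy": 0,"wz": 0,"hand": -1}
    - {"x": 0,"y": 0,"z": 2.2,"wx": 0,"wy": 0,"wz": 0,"hand": -1}
    - {"x": 0,"y": 0,"z": 2.2,"wx": 0,"wy": 0,"wz": 0,"hand": -1}
    - {"x": 0,"y": 0,"z": 2.1,"wx": 0,"wy": 0,"wz": 0,"hand": -1}
    - {"x": 0,"y": 0,"z": 0,"wx": 0,"wy": 0,"wz": 0,"hand": 0.6}
    - {"x": 0,"y": 0,"z": 0,"wx": 0,"wy": 0,"wz": 0,"hand": 0.6}
    - {"x": 0,"y": 0,"z": 0,"wx": 0,"wy": 0,"wz": 0,"hand": 0.6}
    - {"x": 0,"y": 0,"z": 0,"wx": 0,"wy": 0,"wz": 0,"hand": 0.6}
    - {"x": 0,"y": 0,"z": 0,"wx": 0,"wy": 0,"wz": 0,"hand": 0.6}

```text
time: 4.05
tool_pos: [484.0, -1.2, 118.4]
tcp_rot: [0.001, -0.018, 1.0, 0.0]
wrist_force: [-1.4, 0.5, 6.7]
grip_width: 59.4
grasp_force: 15.0
```

apply_moves:
  rows:
    - {"x": 0,"y": 0,"z": -2,"wx": 0,"wy": 0,"wz": 0,"hand": 0.6}
    - {"x": 0,"y": 0,"z": -2,"wx": 0,"wy": 0,"wz": 0,"hand": 0.6}
    - {"x": 0,"y": 0,"z": -2,"wx": 0,"wy": 0,"wz": 0,"hand": 0.6}
    - {"x": -1.34,"y": -2.98,"z": 0,"wx": 0,"wy": 0,"wz": 0,"hand": 0.6}
    - {"x": -1.34,"y": -2.98,"z": 0,"wx": 0,"wy": 0,"wz": 0,"hand": 0.6}
    - {"x": -1.34,"y": -2.98,"z": 0,"wx": 0,"wy": 0,"wz": 0,"hand": 0.6}
    - {"x": -1.34,"y": -2.98,"z": 0,"wx": 0,"wy": 0,"wz": 0,"hand": 0.6}
    - {"x": -1.34,"y": -2.98,"z": 0,"wx": 0,"wy": 0,"wz": 0,"hand": 0.6}
    - {"x": -1.34,"y": -2.98,"z": 0,"wx": 0,"wy": 0,"wz": 0,"hand": 0.6}
    - {"x": -1.34,"y": -2.98,"z": 0,"wx": 0,"wy": 0,"wz": 0,"hand": 0.6}
    - {"x": -1.34,"y": -2.98,"z": 0,"wx": 0,"wy": 0,"wz": 0,"hand": 0.6}
    - {"x": 0,"y": 0,"z": 2,"wx": 0,"wy": 0,"wz": 0,"hand": 0.6}
    - {"x": 0,"y": 0,"z": 2,"wx": 0,"wy": 0,"wz": 0,"hand": 0.6}
    - {"x": 0,"y": 0,"z": 2,"wx": 0,"wy": 0,"wz": 0,"hand": 0.6}
    - {"x": 0,"y": 0,"z": 2,"wx": 0,"wy": 0,"wz": 0,"hand": 0.6}
    - {"x": 0,"y": 0,"z": 2,"wx": 0,"wy": 0,"wz": 0,"hand": 0.6}
    - {"x": 0,"y": 0,"z": 2,"wx": 0,"wy": 0,"wz": 0,"hand": 0.6}
    - {"x": 0,"y": 0,"z": 2,"wx": 0,"wy": 0,"wz": 0,"hand": 0.6}
    - {"x": 0,"y": 0,"z": 0.5,"wx": 0,"wy": 0,"wz": 0,"hand": 0.6}
    - {"x": 0,"y": 0,"z": 0,"wx": 0,"wy": 0,"wz": 0,"hand": 0.6}

```text
time: 6.55
tool_pos: [599.2, -235.7, 32.6]
tcp_rot: [-0.0, -0.018, 1.0, 0.0]
wrist_force: [1.5, 0.0, -2.1]
grip_width: 59.1
grasp_force: 15.0
```

Run:
```python
from h import *;import cv2
info()
for n in("side","top"): cv2.imwrite(f"pics/{n}4.png",vision.read_camera(n))
a=cv2.imread("pics/side4.png")[130:330,180:380];b=cv2.imread("pics/top4.png")[120:320,110:310]
cv2.imwrite("pics/c4.png",cv2.resize(np.hstack([a,b]),None,fx=2,fy=2,interpolation=2))
```

```text
t 6.55 tcp [ 599.2 -235.7   32.6] ycl [-0.  1.  0.] z [-0.  0. -1.] F [ 1.5  0.  -2.1] w 59.13463626648848 g 14.995017037257412
```

View pics/c4.png

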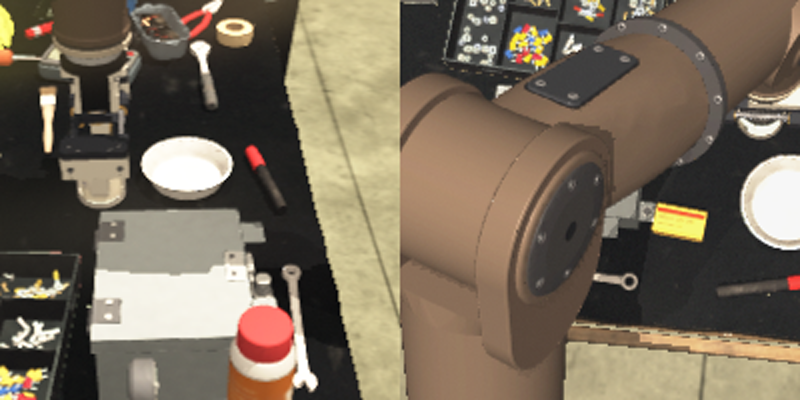

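The picture shows the jar held clear of the box, just behind the dish, with bench free around it. I'm lowering the last 8 mm.

apply_moves:
  rows:
    - {"x": 0,"y": 0,"z": 0.4,"wx": 0,"wy": 0,"wz": 0,"hand": 0.6}
    - {"x": 0,"y": 0,"z": 0.3,"wx": 0,"wy": 0,"wz": 0,"hand": 0.6}
    - {"x": 0,"y": 0,"z": 0.1,"wx": 0,"wy": 0,"wz": 0,"hand": 0.6}
    - {"x": 0,"y": 0,"z": 0,"wx": 0,"wy": 0,"wz": 0,"hand": 0.6}

```text
time: 7.15
tool_pos: [599.2, -235.7, 24.7]
tcp_rot: [0.0, -0.018, 1.0, 0.0]
wrist_force: [-0.1, 0.7, -1.3]
grip_width: 59.1
grasp_force: 15.0
```

apply_moves:
  rows:
    - {"x": 0,"y": 0,"z": 0,"wx": 0,"wy": 0,"wz": 0,"hand": -0.6}
    - {"x": 0,"y": 0,"z": 0,"wx": 0,"wy": 0,"wz": 0,"hand": -0.8}
    - {"x": 0,"y": 0,"z": 0,"wx": 0,"wy": 0,"wz": 0,"hand": -0.9}
    - {"x": 0,"y": 0,"z": -2,"wx": 0,"wy": 0,"wz": 0,"hand": -1}
    - {"x": 0,"y": 0,"z": -3,"wx": 0,"wy": 0,"wz": 0,"hand": -1}
    - {"x": 0,"y": 0,"z": -3,"wx": 0,"wy": 0,"wz": 0,"hand": -1}
    - {"x": 0,"y": 0,"z": -3,"wx": 0,"wy": 0,"wz": 0,"hand": -1}
    - {"x": 1.9,"y": 2.48,"z": 0,"wx": 0,"wy": 0,"wz": 0,"hand": 0.3}
    - {"x": 1.9,"y": 2.48,"z": 0,"wx": 0,"wy": 0,"wz": 0,"hand": 0.3}
    - {"x": 1.9,"y": 2.48,"z": 0,"wx": 0,"wy": 0,"wz": 0,"hand": 0.3}
    - {"x": 1.9,"y": 2.48,"z": 0,"wx": 0,"wy": 0,"wz": 0,"hand": 0.3}
    - {"x": 1.9,"y": 2.48,"z": 0,"wx": 0,"wy": 0,"wz": 0,"hand": 0.3}
    - {"x": 1.9,"y": 2.48,"z": 0,"wx": 0,"wy": 0,"wz": 0,"hand": 0.3}
    - {"x": 1.9,"y": 2.48,"z": 0,"wx": 0,"wy": 0,"wz": 0,"hand": 0.3}
    - {"x": 1.9,"y": 2.48,"z": 0,"wx": 0,"wy": 0,"wz": 0,"hand": 0.3}
    - {"x": 1.9,"y": 2.48,"z": 0,"wx": 0,"wy": 0,"wz": 0,"hand": 0.3}
    - {"x": 0,"y": 0,"z": 0,"wx": 0,"wy": 0,"wz": 0,"hand": 0.3}
    - {"x": 0,"y": 0,"z": 0,"wx": 0,"wy": 0,"wz": 0,"hand": 0.3}

```text
time: 9.4
tool_pos: [421.2, -19.2, 135.7]
tcp_rot: [0.001, -0.018, 1.0, 0.0]
wrist_force: [0.3, -0.2, 1.1]
grip_width: 32.2
grasp_force: 0.0
```

Run:
```python
from h import *;import cv2
info()
for n in("side","top"): cv2.imwrite(f"pics/{n}5.png",vision.read_camera(n))
a=cv2.imread("pics/side5.png")[140:320,200:350];b=cv2.imread("pics/top5.png")[140:270,100:330]
A=cv2.resize(a,None,fx=2,fy=2,interpolation=2);B=cv2.resize(b,None,fx=2,fy=2,interpolation=2)
o=np.zeros((360,760,3),np.uint8);o[:360,:300]=A;o[:260,300:]=B
cv2.imwrite("pics/c5.png",o)
f=lambda P:((proj("side",P)-[200,140])*2,(proj("top",P)-[100,140])*2+[300,0])
s=arm.get_state()["tool_pos"]
print("jar top",f([599.2,-235.7,76]),"tip",f(s))
```

```text
t 9.4 tcp [421.2 -19.2 135.7] ycl [-0.  1.  0.] z [ 0.  0. -1.] F [ 0.3 -0.2  1.1] w 32.22512168368903 g 0.0
jar top (array([[ 59.2, 128. ]]), array([[680.7,  61.6]])) tip (array([[227.7, 205.6]]), array([[474.7, 181.6]]))
```

View pics/c5.png

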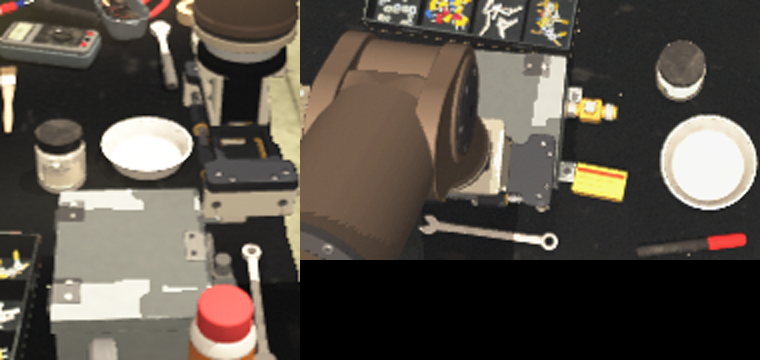

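The jar stands upright at side crop (60,155) and top crop (682,70), clear of the dish. The image y bias is about 2 to 3 mm, which agrees with the jar grasp. I'm going down on the pin.

apply_moves:
  newtons: 15
  rows:
    - {"x": 0,"y": 0.2,"z": 1.5,"wx": 0,"wy": 0,"wz": 0,"hand": 0.3}
    - {"x": 0,"y": 0,"z": 1.5,"wx": 0,"wy": 0,"wz": 0,"hand": 0.3}
    - {"x": 0,"y": 0,"z": 1.5,"wx": 0,"wy": 0,"wz": 0,"hand": 0.3}
    - {"x": 0,"y": 0,"z": 1.0,"wx": 0,"wy": 0,"wz": 0,"hand": 0.3}
    - {"x": 0,"y": 0,"z": 1.0,"wx": 0,"wy": 0,"wz": 0,"hand": 0.3}
    - {"x": 0,"y": 0,"z": 0.8,"wx": 0,"wy": 0,"wz": 0,"hand": 0.3}
    - {"x": 0,"y": 0,"z": 0,"wx": 0,"wy": 0,"wz": 0,"hand": 0.3}
    - {"x": 0,"y": 0,"z": 0,"wx": 0,"wy": 0,"wz": 0,"hand": 0.3}

```text
time: 10.5
tool_pos: [420.4, -16.8, 61.9]
tcp_rot: [0.0, -0.018, 1.0, 0.0]
wrist_force: [0.5, -0.2, -0.2]
grip_width: 32.0
grasp_force: 0.0
```

apply_moves:
  rows:
    - {"x": 0,"y": 0,"z": 0,"wx": 0,"wy": 0,"wz": 0,"hand": 0.9}
    - {"x": 0,"y": 0,"z": 0,"wx": 0,"wy": 0,"wz": 0,"hand": 0.9}
    - {"x": 0,"y": 0,"z": 0,"wx": 0,"wy": 0,"wz": 0,"hand": 0.9}
    - {"x": 0,"y": 0,"z": 0,"wx": 0,"wy": 0,"wz": 0,"hand": 0.9}

```text
time: 11.0
tool_pos: [420.5, -16.3, 62.0]
tcp_rot: [0.0, -0.018, 1.0, 0.0]
wrist_force: [-1.0, 3.4, 5.8]
grip_width: 15.7
grasp_force: 15.0
```

apply_moves:
  rows:
    - {"x": 0,"y": 0,"z": -1,"wx": 0,"wy": 0,"wz": 0,"hand": 0.9}
    - {"x": 0,"y": 0,"z": -1,"wx": 0,"wy": 0,"wz": 0,"hand": 0.9}
    - {"x": 0,"y": 0,"z": -1.5,"wx": 0,"wy": 0,"wz": 0,"hand": 0.9}
    - {"x": 0,"y": 0,"z": -1.5,"wx": 0,"wy": 0,"wz": 0,"hand": 0.9}
    - {"x": 0,"y": 0,"z": 0,"wx": 0,"wy": 0,"wz": 0,"hand": 0.9}

```text
time: 11.62
tool_pos: [421.1, -17.1, 113.0]
tcp_rot: [0.001, -0.018, 1.0, 0.0]
wrist_force: [0.1, 0.2, -1.6]
grip_width: 15.0
grasp_force: 15.0
```

apply_moves:
  rows:
    - {"x": 0,"y": 0,"z": -2,"wx": 0,"wy": 0,"wz": 0,"hand": 0.9}
    - {"x": 0,"y": 0,"z": -2,"wx": 0,"wy": 0,"wz": 0,"hand": 0.9}
    - {"x": -0.79,"y": -3.3,"z": 0,"wx": 0,"wy": 0,"wz": 0,"hand": 0.9}
    - {"x": -0.79,"y": -3.3,"z": 0,"wx": 0,"wy": 0,"wz": 0,"hand": 0.9}
    - {"x": -0.79,"y": -3.3,"z": 0,"wx": 0,"wy": 0,"wz": 0,"hand": 0.9}
    - {"x": -0.79,"y": -3.3,"z": 0,"wx": 0,"wy": 0,"wz": 0,"hand": 0.9}
    - {"x": -0.79,"y": -3.3,"z": 0,"wx": 0,"wy": 0,"wz": 0,"hand": 0.9}
    - {"x": -0.79,"y": -3.3,"z": 0,"wx": 0,"wy": 0,"wz": 0,"hand": 0.9}
    - {"x": -0.79,"y": -3.3,"z": 0,"wx": 0,"wy": 0,"wz": 0,"hand": 0.9}
    - {"x": -0.79,"y": -3.3,"z": 0,"wx": 0,"wy": 0,"wz": 0,"hand": 0.9}
    - {"x": 0,"y": 0,"z": 2,"wx": 0,"wy": 0,"wz": 0,"hand": 0.9}
    - {"x": 0,"y": 0,"z": 2,"wx": 0,"wy": 0,"wz": 0,"hand": 0.9}
    - {"x": 0,"y": 0,"z": 2,"wx": 0,"wy": 0,"wz": 0,"hand": 0.9}
    - {"x": 0,"y": 0,"z": 2,"wx": 0,"wy": 0,"wz": 0,"hand": 0.9}
    - {"x": 0,"y": 0,"z": 2,"wx": 0,"wy": 0,"wz": 0,"hand": 0.9}
    - {"x": 0,"y": 0,"z": 1.2,"wx": 0,"wy": 0,"wz": 0,"hand": 0.9}
    - {"x": 0,"y": 0,"z": 0,"wx": 0,"wy": 0,"wz": 0,"hand": 0.9}
    - {"x": 0,"y": 0,"z": 0,"wx": 0,"wy": 0,"wz": 0,"hand": 0.9}

```text
time: 13.88
tool_pos: [493.2, -278.7, 40.2]
tcp_rot: [0.0, -0.018, 1.0, -0.0]
wrist_force: [0.6, -0.6, -0.2]
grip_width: 15.5
grasp_force: 15.0
```

Run:
```python
from h import *;import cv2
info()
for n in("side","top"): cv2.imwrite(f"pics/{n}6.png",vision.read_camera(n))
a=cv2.imread("pics/side6.png")[140:290,200:350];b=cv2.imread("pics/top6.png")[140:270,200:370]
A=cv2.resize(a,None,fx=2.5,fy=2.5,interpolation=2);B=cv2.resize(b,None,fx=2.5,fy=2.5,interpolation=2)
o=np.zeros((375,800,3),np.uint8);o[:375,:375]=A;o[:325,375:]=B
cv2.imwrite("pics/c6.png",o)
```

```text
t 13.875 tcp [ 493.2 -278.7   40.2] ycl [-0.  1. -0.] z [ 0. -0. -1.] F [ 0.6 -0.6 -0.2] w 15.507902887373804 g 14.994776397943497
```

View pics/c6.png

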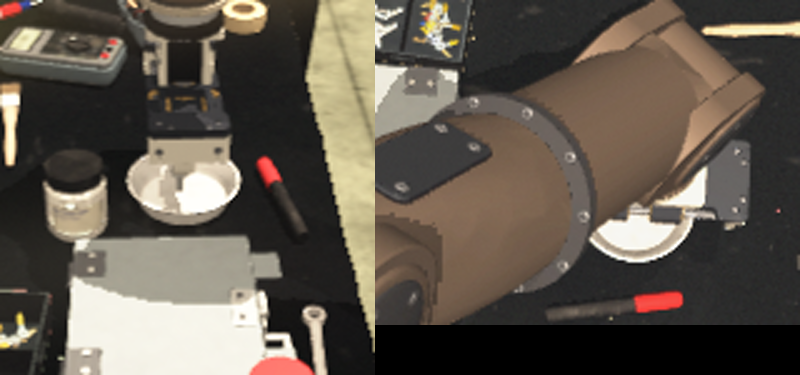

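The side crop (180,185) shows the pin held over the middle of the dish. I'll lower it slightly, let go, rise and move in front of the hasp.

apply_moves:
  rows:
    - {"x": 0,"y": 0,"z": 0.5,"wx": 0,"wy": 0,"wz": 0,"hand": 0.9}
    - {"x": 0,"y": 0,"z": 0,"wx": 0,"wy": 0,"wz": 0,"hand": 0.9}
    - {"x": 0,"y": 0,"z": 0,"wx": 0,"wy": 0,"wz": 0,"hand": 0.3}
    - {"x": 0,"y": 0,"z": 0,"wx": 0,"wy": 0,"wz": 0,"hand": 0.0}
    - {"x": 0,"y": 0,"z": 0,"wx": 0,"wy": 0,"wz": 0,"hand": 0.0}
    - {"x": 0,"y": 0,"z": -2.9,"wx": 0,"wy": 0,"wz": 0,"hand": 0.0}
    - {"x": 0,"y": 0,"z": -2.9,"wx": 0,"wy": 0,"wz": 0,"hand": 0.0}
    - {"x": 0,"y": 0,"z": -2.9,"wx": 0,"wy": 0,"wz": 0,"hand": 0.0}
    - {"x": 0,"y": 0,"z": -2.9,"wx": 0,"wy": 0,"wz": 0,"hand": 0.0}
    - {"x": 1.39,"y": 3.31,"z": 0,"wx": 0,"wy": 0,"wz": 0,"hand": 0.0}
    - {"x": 1.39,"y": 3.31,"z": 0,"wx": 0,"wy": 0,"wz": 0,"hand": 0.0}
    - {"x": 1.39,"y": 3.31,"z": 0,"wx": 0,"wy": 0,"wz": 0,"hand": 0.0}
    - {"x": 1.39,"y": 3.31,"z": 0,"wx": 0,"wy": 0,"wz": 0,"hand": 0.0}
    - {"x": 1.39,"y": 3.31,"z": 0,"wx": 0,"wy": 0,"wz": 0,"hand": 0.0}
    - {"x": 1.39,"y": 3.31,"z": 0,"wx": 0,"wy": 0,"wz": 0,"hand": 0.0}
    - {"x": 1.39,"y": 3.31,"z": 0,"wx": 0,"wy": 0,"wz": 0,"hand": 0.0}
    - {"x": 1.39,"y": 3.31,"z": 0,"wx": 0,"wy": 0,"wz": 0,"hand": 0.0}
    - {"x": 0,"y": 0,"z": 0,"wx": 0,"wy": 0,"wz": 0,"hand": 0.0}

```text
time: 16.23
tool_pos: [371.2, -15.9, 150.8]
tcp_rot: [-0.0, -0.02, 1.0, 0.0]
wrist_force: [0.1, 0.2, -0.2]
grip_width: 45.9
grasp_force: 0.0
```

apply_moves:
  rows:
    - {"x": 0,"y": 0,"z": 0,"wx": 0,"wy": -0.17,"wz": 0,"hand": 0.0}
    - {"x": 0,"y": 0,"z": 0,"wx": 0,"wy": -0.17,"wz": 0,"hand": 0.0}
    - {"x": 0,"y": 0,"z": 0,"wx": 0,"wy": -0.17,"wz": 0,"hand": 0.0}
    - {"x": 0,"y": 0,"z": 0,"wx": 0,"wy": -0.17,"wz": 0,"hand": 0.0}
    - {"x": 0,"y": 0,"z": 0,"wx": 0,"wy": -0.17,"wz": 0,"hand": 0.0}
    - {"x": 0,"y": 0,"z": 0,"wx": 0,"wy": 0,"wz": 0,"hand": 0.0}
    - {"x": 0,"y": 0,"z": 0,"wx": 0,"wy": 0,"wz": 0,"hand": 0.0}

```text
time: 17.1
tool_pos: [365.9, -3.3, 154.7]
tcp_rot: [0.199, -0.028, 0.979, 0.035]
wrist_force: [0.1, 0.7, -0.4]
grip_width: 46.2
grasp_force: 0.0
```

Run:
```python
from h import *;import cv2
info();print(go(372,-17.7,64)); print(np.round(arm.get_state()["qpos"],2))
for n in("side","top"): cv2.imwrite(f"pics/{n}7.png",vision.read_camera(n))
b=cv2.cvtColor(cv2.imread("pics/top7.png"),6);a=cv2.cvtColor(cv2.imread("pics/top0.png"),6)
m=(np.abs(b.astype(int)-a)>35)[190:255,275:335]; 
# pixels darker in dish now
ys,xs=np.nonzero(m); print(len(xs),[atz("top",(x+275,y+190),8) for x,y in[(xs.mean(),ys.mean()),(xs.min(),ys.mean()),(xs.max(),ys.mean())]] if len(xs) else '')
```

```text
t 17.1 tcp [365.9  -3.3 154.7] ycl [-0.1  1.   0.1] z [ 0.4  0.1 -0.9] F [ 0.1  0.7 -0.4] w 46.168811235455586 g 0.0
[ 3.1 -2.   8.4]
[ 0.2 -0.1 -0.2  2.5 -0.2  0.3  1.8]
21 [array([ 512.8, -268.6,    8. ]), array([ 510.1, -240.4,    8. ]), array([ 514.5, -284.8,    8. ])]
```

Run:
```python
from h import *
s=arm.get_state();print([round(float(v),4) for v in s["qpos"]],[round(float(v),4) for v in s["tcp_rot"]],s["tool_pos"])
```

```text
[0.1805, -0.0722, -0.2543, 2.5363, -0.2519, 0.2784, 1.7833] [0.1994, -0.0298, 0.9788, 0.035] [365.9  -2.2 154.7]
```

apply_moves:
  rows:
    - {"x": 0.5,"y": -0.5,"z": 2.5,"wx": 0,"wy": 0,"wz": 0,"hand": 0.0}
    - {"x": 0.5,"y": -0.5,"z": 2,"wx": 0,"wy": 0,"wz": 0,"hand": 0.0}
    - {"x": 0.5,"y": -0.3,"z": 1.5,"wx": 0,"wy": 0,"wz": 0,"hand": 0.0}
    - {"x": 0,"y": 0,"z": 0,"wx": 0,"wy": 0,"wz": 0,"hand": 0.0}

```text
time: 17.7
tool_pos: [378.5, -14.0, 108.0]
tcp_rot: [0.191, -0.03, 0.98, 0.038]
wrist_force: [-0.1, -0.2, -0.8]
grip_width: 46.1
grasp_force: 0.0
```

Run:
```python
from h import *
s=arm.get_state();print([round(float(v),4) for v in s["qpos"]],[round(float(v),4) for v in s["tcp_rot"]],s["tool_pos"])
```

```text
[0.203, 0.0845, -0.2459, 2.5682, -0.4508, 0.1178, 2.0328] [0.1909, -0.0305, 0.9804, 0.0379] [378.5 -14.  108. ]
```

```bash
cat > kin.py <<'E'
from h import *
import itertools
D=[([-1.3,.434,.025,1.573,-.012,1.134,-.075],[0,.186,.983,0],[228.25,581.845,226.742]),
([0.1805,-0.0722,-0.2543,2.5363,-0.2519,0.2784,1.7833],[0.1994,-0.0298,0.9788,0.035],[365.9,-2.2,154.7]),
([0.203,0.0845,-0.2459,2.5682,-0.4508,0.1178,2.0328],[0.1909,-0.0305,0.9804,0.0379],[378.5,-14,108])]
def fk(q,p,sg):
    b,c,h,L1,L2,L3,a1,a2=p;R=Ro.from_euler("z",b);P=np.array([0,0,h])
    R=R*Ro.from_euler("z",sg[0]*q[0])*Ro.from_euler("y",q[1])*Ro.from_euler("z",sg[1]*q[2])
    P=P+R.apply([a1,0,L1]);R=R*Ro.from_euler("y",q[3]);P=P+R.apply([a2,0,L2])
    R=R*Ro.from_euler("z",sg[2]*q[4])*Ro.from_euler("y",q[5]);P=P+R.apply([0,0,L3])
    return P,R*Ro.from_euler("z",sg[3]*q[6]+c)
def res(p,sg):
    o=[]
    for q,w,t in D:
        P,R=fk(q,p,sg);T=Ro.from_quat([*w[1:],w[0]]);o+=list((P-t)/5)+list((R.inv()*T).as_rotvec()*50)
    return np.r_[o,p[6]/500,p[7]/500]
def fit():
    best=None
    for sg in itertools.product((1,-1),repeat=4):
        for c in(0,1.57,3.14,-1.57):
          for b in (0,-.1):
            r=least_squares(lambda p:res(p,sg),[b,c,200,400,400,250,0,0])
            if best is None or r.cost<best[0]: best=(r.cost,r.x,sg)
    return best
if __name__=="__main__":
    c,p,sg=fit();print(c,np.round(p,3).tolist(),sg);print(res(p,sg)); np.save("kin.npy",np.r_[p,sg])
    q=D[2][0]; R=None
E
python3 kin.py
```

```text
5.2779119590033385 [-0.087, 1.489, 67.58, 438.045, 380.946, 92.528, 80.236, -53.703] (-1, -1, -1, -1)
[ 0.2 -0.1 -0.   0.  -0.  -0.2  0.   1.1  1.3 -1.7  0.2  0.1 -0.2  0.2
 -1.3 -1.6  0.2  0.1  0.2 -0.1]
```

apply_moves:
  rows:
    - {"x": 0,"y": 0,"z": -4,"wx": 0,"wy": 0,"wz": 0,"hand": 0.0}
    - {"x": 0,"y": 0,"z": -4,"wx": 0,"wy": 0.15,"wz": 0,"hand": 0.0}
    - {"x": -3,"y": 0,"z": -2,"wx": 0,"wy": 0.15,"wz": 0,"hand": 0.0}
    - {"x": -4,"y": 0,"z": 0,"wx": 0,"wy": 0.15,"wz": 0,"hand": 0.0}
    - {"x": 0,"y": 0,"z": 0,"wx": 0,"wy": 0,"wz": 0,"hand": 0.0}

```text
time: 18.32
tool_pos: [420.6, -14.2, 205.2]
tcp_rot: [-0.019, -0.04, 0.998, 0.033]
wrist_force: [-1.2, -0.1, -0.0]
grip_width: 46.1
grasp_force: 0.0
```

```bash
cat > rec.py <<'E'
from station import arm;import json
s=arm.get_state();r=[[round(float(v),4) for v in s[k]] for k in("qpos","tcp_rot","tool_pos")];print(r);open("rec.txt","a").write(json.dumps(r)+"\n")
E
python3 rec.py
```

```text
[[0.1287, 0.1659, -0.1868, 2.0235, -0.0423, 0.9926, 1.6193], [-0.0191, -0.0404, 0.9985, 0.0328], [420.6157, -14.1769, 205.2429]]
```

apply_moves:
  rows:
    - {"x": -2,"y": 0,"z": -2,"wx": 0.15,"wy": 0,"wz": 0.1,"hand": 0.0}
    - {"x": -2,"y": 0,"z": -2,"wx": 0.15,"wy": 0,"wz": 0.1,"hand": 0.0}
    - {"x": 0,"y": 0,"z": 0,"wx": 0.15,"wy": 0.1,"wz": 0.1,"hand": 0.0}
    - {"x": 0,"y": 0,"z": 0,"wx": 0,"wy": 0,"wz": 0,"hand": 0.0}

```text
time: 18.82
tool_pos: [454.6, -11.0, 241.3]
tcp_rot: [-0.06, 0.098, 0.978, -0.176]
wrist_force: [-0.6, 0.6, -1.1]
grip_width: 46.0
grasp_force: 0.0
```

```bash
python3 rec.py
```

```text
[[-0.174, 0.2911, -0.1817, 1.8234, 0.324, 1.3172, 0.8892], [-0.06, 0.0977, 0.9777, -0.1757], [454.6361, -11.0196, 241.3106]]
```

apply_moves:
  rows:
    - {"x": 0,"y": 0,"z": 0,"wx": -0.15,"wy": -0.15,"wz": -0.1,"hand": 0.0}
    - {"x": 0,"y": 0,"z": 0,"wx": -0.15,"wy": -0.15,"wz": -0.1,"hand": 0.0}
    - {"x": 0,"y": 0,"z": 0,"wx": -0.15,"wy": -0.15,"wz": -0.1,"hand": 0.0}
    - {"x": 0,"y": 0,"z": 0,"wx": 0,"wy": -0.15,"wz": 0,"hand": 0.0}
    - {"x": 0,"y": 0,"z": 0,"wx": 0,"wy": -0.15,"wz": 0,"hand": 0.0}
    - {"x": 0,"y": 0,"z": 0,"wx": 0,"wy": 0,"wz": 0,"hand": 0.0}

```text
time: 19.58
tool_pos: [449.3, -14.6, 240.3]
tcp_rot: [0.255, -0.038, 0.966, -0.002]
wrist_force: [-0.5, 1.1, -0.6]
grip_width: 45.9
grasp_force: 0.0
```

```bash
python3 rec.py
cat > kin2.py <<'E'
import json
from kin import *
D+= [tuple(json.loads(l)) for l in open("rec.txt")]
import kin; kin.D=D
def fk(q,p,sg=(-1,)*4,full=False):
    b,c,h,L1,L2,L3,a1,a2,a3,x0,y0=p;e=lambda a,v:Ro.from_euler(a,v)
    P=np.array([x0,y0,h]);R=e("z",b-q[0])*e("y",q[1])*e("z",-q[2])
    P=P+R.apply([a1,0,L1]);E=P;R=R*e("y",q[3]);P=P+R.apply([a2,0,L2]);W=P
    R=R*e("z",-q[4])*e("y",q[5]);P=P+R.apply([a3,0,L3]);R=R*e("z",-q[6]+c)
    return (P,R,E,W) if full else (P,R)
def res2(p):
    o=[]
    for q,w,t in D:
        P,R=fk(q,p);T=Ro.from_quat([*w[1:],w[0]]);o+=list((P-t)/5)+list((R.inv()*T).as_rotvec()*50)
    return np.r_[o,p[6:]/300]
def fit2():
    r=min((least_squares(res2,[-.087,1.49,h,400,400,l3,0,0,0,0,0]) for h in(100,300) for l3 in (100,250)),key=lambda r:r.cost)
    return r
if __name__=="__main__":
    r=fit2();print(r.cost,np.round(r.x,3).tolist());print(r.fun[:-5].reshape(-1,6))
    np.save("kin2.npy",r.x)
E
python3 kin2.py
```

```text
[[0.0966, -0.1217, -0.1935, 2.354, 0.0281, 0.3923, 1.5242], [0.2551, -0.0378, 0.9662, -0.0017], [449.2934, -14.5832, 240.3497]]
6.599335133761349 [-0.062, 1.512, 261.303, 610.144, 448.022, 388.591, -23.251, 20.244, -10.807, 2.92, -24.689]
[[-0.9 -0.3  0.4  0.  -0.  -0.2]
 [-0.5  0.7 -0.3 -1.2  0.1  0.1]
 [ 0.   0.   0.6 -1.2  0.2  0. ]
 [ 1.8  0.4 -0.3  0.1  0.2 -0.2]
 [-0.2 -0.8 -0.2  0.3 -1.1  0. ]
 [-0.2  0.1 -0.2 -1.5 -0.1  0.2]]
```

```bash
cat > ik.py <<'E'
from kin2 import *
p=np.load("kin2.npy");lo=np.array([-2.62,-.44,-1.27,.08,-1.32,.12,-2.74])+.02;hi=np.array([2.62,2.09,1.32,2.57,4.46,2,2.74])-.02
B=np.array([[np.cos(.036),-np.sin(.036),0],[np.sin(.036),np.cos(.036),0],[0,0,1]])
def Rt(a,flip=1):
    z=np.array([np.sin(a),0,-np.cos(a)]);y=np.array([0,flip,0]);return Ro.from_matrix(B@np.c_[np.cross(y,z),y,z])
def ik(P,R,q0):
    f=lambda q:(lambda A:np.r_[(A[0]-P)/10,(R.inv()*A[1]).as_rotvec()*20,(q-q0)*.003])(fk(q,p))
    return least_squares(f,np.clip(q0,lo,hi),bounds=(lo,hi))
if __name__=="__main__":
    rng=np.random.default_rng(0)
    for a in(.4,.6,.75,.9):
        for fl in(1,-1):
            sol=sorted((ik(np.array([424,-16,18.]),Rt(a,fl),rng.uniform(lo,hi)) for _ in range(25)),key=lambda r:r.cost)[:3]
            print(a,fl,[(round(s.cost,3),np.round(s.x,2).tolist()) for s in sol])
E
python3 ik.py
```

```text
0.4 1 [(np.float64(0.027), [-0.06, 0.42, -0.02, 2.55, 3.14, 0.22, -1.61]), (np.float64(0.027), [-0.06, 0.42, -0.02, 2.55, 3.14, 0.22, -1.61]), (np.float64(0.027), [-0.06, 0.42, -0.02, 2.55, 3.14, 0.22, -1.61])]
0.4 -1 [(np.float64(0.027), [-0.06, 0.42, -0.02, 2.55, 3.14, 0.22, 1.53]), (np.float64(0.027), [-0.06, 0.42, -0.02, 2.55, 3.14, 0.22, 1.53]), (np.float64(0.027), [-0.06, 0.42, -0.02, 2.55, 3.14, 0.22, 1.53])]
0.6 1 [(np.float64(7.173), [-0.03, 0.42, -0.04, 2.55, 3.14, 0.26, -1.6]), (np.float64(7.173), [-0.03, 0.42, -0.04, 2.55, 3.14, 0.26, -1.6]), (np.float64(7.173), [-0.03, 0.42, -0.04, 2.55, 3.14, 0.26, -1.6])]
0.6 -1 [(np.float64(7.173), [-0.03, 0.42, -0.04, 2.55, 3.14, 0.26, 1.54]), (np.float64(7.173), [-0.03, 0.42, -0.04, 2.55, 3.14, 0.26, 1.54]), (np.float64(7.173), [-0.03, 0.42, -0.04, 2.55, 3.14, 0.26, 1.54])]
0.75 1 [(np.float64(20.823), [0.0, 0.42, -0.08, 2.55, 3.14, 0.29, -1.58]), (np.float64(20.823), [0.0, 0.42, -0.08, 2.55, 3.14, 0.29, -1.58]), (np.float64(20.823), [0.0, 0.42, -0.08, 2.55, 3.14, 0.29, -1.58])]
0.75 -1 [(np.float64(20.823), [0.0, 0.42, -0.08, 2.55, 3.14, 0.29, 1.56]), (np.float64(20.823), [0.0, 0.42, -0.08, 2.55, 3.14, 0.29, 1.56]), (np.float64(20.823), [0.0, 0.42, -0.08, 2.55, 3.14, 0.29, 1.56])]
0.9 1 [(np.float64(41.54), [0.11, 0.43, -0.17, 2.55, 3.14, 0.33, -1.54]), (np.float64(41.54), [0.11, 0.43, -0.17, 2.55, 3.14, 0.33, -1.54]), (np.float64(41.54), [0.11, 0.43, -0.17, 2.55, 3.14, 0.33, -1.54])]
0.9 -1 [(np.float64(41.54), [0.11, 0.43, -0.17, 2.55, 3.14, 0.33, 1.6]), (np.float64(41.54), [0.11, 0.43, -0.17, 2.55, 3.14, 0.33, 1.6]), (np.float64(41.54), [0.11, 0.43, -0.17, 2.55, 3.14, 0.33, 1.6])]
```

```bash
cat > kin3.py <<'E'
from kin2 import *
import kin2
def fk(q,p):
    b,c,h,L1,L2,L3,a1,a2,a3,x0,y0=p[:11];q=np.asarray(q)+p[11:18];e=lambda a,v:Ro.from_euler(a,v)
    P=np.array([x0,y0,h]);R=e("z",b-q[0])*e("y",q[1])*e("z",-q[2])
    P=P+R.apply([a1,0,L1]);R=R*e("y",q[3]);P=P+R.apply([a2,0,L2])
    R=R*e("z",-q[4])*e("y",q[5]);P=P+R.apply([a3,0,L3])
    return P,R*e("z",-q[6]+c)
def r3(p):
    o=[]
    for q,w,t in D:
        P,R=fk(q,p);T=Ro.from_quat([*w[1:],w[0]]);o+=list((P-t)/3)+list((R.inv()*T).as_rotvec()*100)
    return np.r_[o,p[6:11]/50,p[11:]/.03,(p[2:6]-[300,420,400,300])/300]
def fit3(): return min((least_squares(r3,[-.06,1.51,h,l,l,l3,0,0,0,0,0]+[0]*7) for h in(100,260,400) for l in (350,450) for l3 in(150,350)),key=lambda r:r.cost)
p=fit3()
if __name__=="__main__":
    print(p.cost,np.round(p.x,3).tolist());print(p.fun[:6*len(D)].reshape(-1,6))
p=p.x
lo=np.array([-2.62,-.44,-1.27,.08,-1.32,.12,-2.74])+.01;hi=np.array([2.62,2.09,1.32,2.57,4.46,2,2.74])-.01
B=Ro.from_euler("z",.036).as_matrix()
def Rt(a,flip=1):
    z=np.array([np.sin(a),0,-np.cos(a)]);y=np.array([0,flip,0]);return Ro.from_matrix(B@np.c_[np.cross(y,z),y,z])
def ik(P,R,q0):
    f=lambda q:(lambda A:np.r_[(A[0]-P)/10,(R.inv()*A[1]).as_rotvec()*20,(q-q0)*.003])(fk(q,p))
    return least_squares(f,np.clip(q0,lo,hi),bounds=(lo,hi))
E
python3 kin3.py
python3 - <<'E'
import sys;sys.path.insert(0,'.')
from kin3 import *
fl=np.array([-.06,.42,-.02,2.5,3.14,.25,1.53]);un=np.array([.1,.1,-.1,2.4,0,.25,1.6])
for P in([415,-16,21],[415,-16,60],[400,-16,60],[370,-16,90],[360,-16,120],[365,-14,150],[435,-16,175]):
  for a in(.2,.3,.4,.5,.6,.7):
    print(P,a,*[(n,round(r.cost,2),np.round(r.x,2).tolist()) for n,q,f in(("F",fl,-1),("U",un,1)) for r in[ik(np.array(P,float),Rt(a,f),q)] if r.cost<1.5])
E
```

```text
21.06818649544069 [-0.054, 1.517, 261.453, 606.934, 448.028, 387.208, -39.501, 19.414, -12.754, 2.644, -24.96, -0.0, 0.025, 0.006, -0.025, 0.005, 0.001, -0.0]
[[-1.8 -0.6  0.7 -0.1  0.7 -0.2]
 [-0.7  1.4 -0.4 -1.8  0.2  0.2]
 [-0.1  0.2  1.  -1.8  0.2  0.1]
 [ 3.   0.3 -0.6  0.1  0.2 -0.4]
 [-0.1 -1.5 -0.4  0.3 -2.1 -0.1]
 [-0.4  0.3 -0.2 -2.6 -0.3  0.4]]
[415, -16, 21] 0.2 ('F', np.float64(1.33), [-0.32, 0.42, 0.29, 2.49, 4.45, 0.13, 0.2]) ('U', np.float64(0.0), [0.1, 0.4, -0.21, 2.45, 0.66, 0.13, 0.88])
[415, -16, 21] 0.3 ('F', np.float64(0.0), [-0.31, 0.41, 0.27, 2.5, 4.3, 0.13, 0.35]) ('U', np.float64(0.0), [0.48, 0.48, -0.72, 2.5, 1.72, 0.34, -0.2])
[415, -16, 21] 0.4 ('F', np.float64(0.02), [-0.05, 0.41, -0.02, 2.56, 3.14, 0.22, 1.54]) ('U', np.float64(0.02), [-0.05, 0.41, -0.03, 2.56, 3.14, 0.22, -1.6])
[415, -16, 21] 0.5
[415, -16, 21] 0.6
[415, -16, 21] 0.7
[415, -16, 60] 0.2 ('U', np.float64(0.0), [-0.04, 0.29, -0.04, 2.41, 0.03, 0.24, 1.5])
[415, -16, 60] 0.3 ('F', np.float64(0.81), [-0.4, 0.31, 0.36, 2.52, 4.45, 0.13, 0.2]) ('U', np.float64(0.0), [0.24, 0.3, -0.36, 2.49, 
[... 1765 characters left out ...]
loat64(0.4), [1.48, -0.35, -1.24, 2.56, -1.1, 0.48, 2.73])
[365, -14, 150] 0.6
[365, -14, 150] 0.7
[435, -16, 175] 0.2 ('U', np.float64(0.0), [0.04, 0.08, -0.13, 2.23, 0.01, 0.63, 1.51])
[435, -16, 175] 0.3 ('U', np.float64(0.0), [0.05, 0.04, -0.13, 2.31, 0.0, 0.49, 1.52])
[435, -16, 175] 0.4 ('U', np.float64(0.0), [0.06, 0.01, -0.14, 2.39, -0.01, 0.34, 1.55])
[435, -16, 175] 0.5 ('U', np.float64(0.0), [0.07, -0.01, -0.14, 2.47, -0.06, 0.18, 1.59])
[435, -16, 175] 0.6 ('F', np.float64(0.51), [1.11, 0.07, -1.26, 2.55, 1.93, 0.13, 2.73]) ('U', np.float64(0.43), [1.25, -0.08, -1.26, 2.53, -1.05, 0.13, 2.6])
[435, -16, 175] 0.7 ('F', np.float64(0.49), [1.13, 0.06, -1.26, 2.56, 2.33, 0.13, 2.34])
```

```bash
cat > to.py <<'E'
import sys
from h import *
from kin3 import Rt
# rows needed: shift(cm, tool axes now) and rotvec to reach (x,y,z,alpha); cap length given
x,y,z,a=map(float,sys.argv[1:5]);s=arm.get_state();q=s["tcp_rot"];R=Ro.from_quat([q[1],q[2],q[3],q[0]]);T=Rt(a)
if (R.inv()*T).magnitude()>1.6: T=Rt(a,-1)
zz=R.as_matrix()[:,2];print("t",round(s["time"],2),"tcp",s["tool_pos"],"tilt fwd/side",np.round([np.arctan2(zz[0],-zz[2]),zz[1]],3),"F",s["wrist_force"],"w",s["grip_width"],"q",[round(float(v),2) for v in s["qpos"]])
print("shift cm",np.round(R.inv().apply(np.array([x,y,z])-s["tool_pos"])/10,2),"rot",np.round((R.inv()*T).as_rotvec(),3))
E
python3 to.py 412 -16 110 .3
```

```text
t 19.57 tcp [449.3 -14.6 240.3] tilt fwd/side [0.5 0. ] F [-0.5  1.1 -0.6] w 45.91832170730441 q [0.1, -0.12, -0.19, 2.35, 0.03, 0.39, 1.52]
shift cm [9.7 0.4 9.5] rot [-0.   0.2  0. ]
```

apply_moves:
  rows:
    - {"x": 0,"y": 0,"z": 0,"wx": 0,"wy": 0.1,"wz": 0,"hand": 0.0}
    - {"x": 0,"y": 0,"z": 0,"wx": 0,"wy": 0.1,"wz": 0,"hand": 0.0}
    - {"x": 1.8,"y": 0,"z": 2.8,"wx": 0,"wy": 0,"wz": 0,"hand": 0.0}
    - {"x": 1.8,"y": 0,"z": 2.8,"wx": 0,"wy": 0,"wz": 0,"hand": 0.0}
    - {"x": 1.8,"y": 0,"z": 2.8,"wx": 0,"wy": 0,"wz": 0,"hand": 0.0}
    - {"x": 1.8,"y": 0,"z": 2.8,"wx": 0,"wy": 0,"wz": 0,"hand": 0.0}
    - {"x": 0,"y": 0,"z": 0,"wx": 0,"wy": 0,"wz": 0,"hand": 0.0}

```text
time: 20.45
tool_pos: [419.5, -18.6, 111.7]
tcp_rot: [0.155, -0.038, 0.987, -0.005]
wrist_force: [0.1, 0.6, 0.6]
grip_width: 46.1
grasp_force: 0.0
```

```bash
python3 to.py 412 -16 60 .3
```

```text
t 20.45 tcp [419.5 -18.6 111.7] tilt fwd/side [0.3 0. ] F [0.1 0.6 0.6] w 46.050556747357916 q [0.05, 0.14, -0.17, 2.43, 0.22, 0.27, 1.32]
shift cm [2.3 0.4 4.7] rot [-0.  0.  0.]
```

apply_moves:
  rows:
    - {"x": 0.6,"y": 0.1,"z": 1.2,"wx": 0,"wy": 0,"wz": 0,"hand": 0.0}
    - {"x": 0.6,"y": 0.1,"z": 1.2,"wx": 0,"wy": 0,"wz": 0,"hand": 0.0}
    - {"x": 0.6,"y": 0.1,"z": 1.2,"wx": 0,"wy": 0,"wz": 0,"hand": 0.0}
    - {"x": 0.5,"y": 0.1,"z": 1.1,"wx": 0,"wy": 0,"wz": 0,"hand": 0.0}
    - {"x": 0,"y": 0,"z": 0,"wx": 0,"wy": 0,"wz": 0,"hand": 0.0}

```text
time: 21.08
tool_pos: [416.5, -15.2, 68.2]
tcp_rot: [0.159, -0.041, 0.986, -0.006]
wrist_force: [0.3, 12.4, -2.5]
grip_width: 45.5
grasp_force: 6.3
```

```bash
python3 to.py 413 -16 40 .3
```

```text
t 21.07 tcp [416.5 -15.2  68.2] tilt fwd/side [0.3 0. ] F [ 0.3 12.4 -2.5] w 45.4895310755554 q [0.02, 0.24, -0.17, 2.5, 0.76, 0.12, 0.78]
shift cm [1.2 0.  2.6] rot [-0.  0.  0.]
```

apply_moves:
  rows:
    - {"x": 0,"y": 0,"z": -0.3,"wx": 0,"wy": 0,"wz": 0,"hand": 0.24}
    - {"x": 0,"y": 0,"z": 0,"wx": 0,"wy": 0,"wz": 0,"hand": 0.24}
    - {"x": 0.4,"y": 0,"z": 0.8,"wx": 0,"wy": 0,"wz": 0,"hand": 0.24}
    - {"x": 0.4,"y": 0,"z": 0.8,"wx": 0,"wy": 0,"wz": 0,"hand": 0.24}
    - {"x": 0.4,"y": 0,"z": 0.8,"wx": 0,"wy": 0,"wz": 0,"hand": 0.24}
    - {"x": 0,"y": 0,"z": 0,"wx": 0,"wy": 0,"wz": 0,"hand": 0.24}

```text
time: 21.82
tool_pos: [408.8, -19.8, 44.5]
tcp_rot: [0.156, -0.038, 0.987, -0.008]
wrist_force: [-0.3, 0.2, 0.3]
grip_width: 35.0
grasp_force: 0.0
```

```bash
python3 to.py 413 -16 30 .3
```

```text
t 21.82 tcp [408.8 -19.8  44.5] tilt fwd/side [ 0.3 -0. ] F [-0.3  0.2  0.3] w 35.00516787410287 q [0.11, 0.31, -0.28, 2.53, 1.54, 0.13, -0.01]
shift cm [0.  0.4 1.5] rot [-0.  0.  0.]
```

apply_moves:
  rows:
    - {"x": 0,"y": 0.2,"z": 0.5,"wx": 0,"wy": 0,"wz": 0,"hand": 0.24}
    - {"x": 0,"y": 0.2,"z": 0.5,"wx": 0,"wy": 0,"wz": 0,"hand": 0.24}
    - {"x": 0,"y": 0,"z": 0.5,"wx": 0,"wy": 0,"wz": 0,"hand": 0.24}
    - {"x": 0,"y": 0,"z": 0,"wx": 0,"wy": 0,"wz": 0,"hand": 0.24}

```text
time: 22.32
tool_pos: [412.8, -15.6, 30.2]
tcp_rot: [0.156, -0.037, 0.987, -0.007]
wrist_force: [0.2, -0.2, 0.0]
grip_width: 35.0
grasp_force: 0.0
```

```bash
python3 to.py 413 -16 22 .35
```

```text
t 22.32 tcp [412.8 -15.6  30.2] tilt fwd/side [ 0.3 -0. ] F [ 0.2 -0.2  0. ] w 35.02330572778021 q [0.2, 0.37, -0.4, 2.52, 1.76, 0.19, -0.24]
shift cm [ 0.2 -0.   0.8] rot [-0. -0.  0.]
```

apply_moves:
  rows:
    - {"x": 0.1,"y": 0,"z": 0.2,"wx": 0,"wy": -0.04,"wz": 0,"hand": 0.24}
    - {"x": 0.1,"y": 0,"z": 0.3,"wx": 0,"wy": -0.04,"wz": 0,"hand": 0.24}
    - {"x": 0.1,"y": 0,"z": 0.3,"wx": 0,"wy": 0,"wz": 0,"hand": 0.24}
    - {"x": 0,"y": 0,"z": 0,"wx": 0,"wy": 0,"wz": 0,"hand": 0.24}

```text
time: 22.82
tool_pos: [411.1, -16.3, 19.6]
tcp_rot: [0.188, -0.038, 0.981, -0.007]
wrist_force: [-0.4, -0.1, -0.1]
grip_width: 35.0
grasp_force: 0.0
```

```bash
python3 to.py 414 -16 20 .38
```

```text
t 22.82 tcp [411.1 -16.3  19.6] tilt fwd/side [0.4 0. ] F [-0.4 -0.1 -0.1] w 35.04528475902742 q [0.53, 0.51, -0.84, 2.57, 1.96, 0.46, -0.43]
shift cm [-0.3  0.   0.1] rot [-0. -0.  0.]
```

apply_moves:
  newtons: 20
  rows:
    - {"x": -0.4,"y": 0,"z": 0,"wx": 0,"wy": 0,"wz": 0,"hand": 0.24}
    - {"x": 0,"y": 0,"z": 0,"wx": 0,"wy": 0,"wz": 0,"hand": 0.24}
    - {"x": 0,"y": 0,"z": 0,"wx": 0,"wy": 0,"wz": 0,"hand": 0.6}
    - {"x": 0,"y": 0,"z": 0,"wx": 0,"wy": 0,"wz": 0,"hand": 0.6}
    - {"x": 0,"y": 0,"z": 0,"wx": 0,"wy": 0,"wz": 0,"hand": 0.6}

```text
time: 23.45
tool_pos: [415.3, -14.4, 21.8]
tcp_rot: [0.189, -0.04, 0.981, -0.006]
wrist_force: [1.4, 4.3, 3.1]
grip_width: 28.8
grasp_force: 20.0
```

```bash
python3 to.py 414 -16 20 .38
```

```text
t 23.45 tcp [415.3 -14.4  21.8] tilt fwd/side [0.4 0. ] F [1.4 4.3 3.1] w 28.788100901575707 q [0.53, 0.5, -0.83, 2.56, 1.95, 0.46, -0.41]
shift cm [ 0.2 -0.1  0.1] rot [-0.  0.  0.]
```

```bash
cat > arc.py <<'E'
import numpy as np
# args: C0 (rel hinge, mm), list of theta, list of alpha ; tool x=(-ca,-sa), z=(sa,-ca)
def arc(C0,ths,als,sgn=1):
    C=lambda t:np.array([C0[0]*np.cos(t)+sgn*C0[1]*np.sin(t),-sgn*C0[0]*np.sin(t)+C0[1]*np.cos(t)])
    for i in range(1,len(ths)):
        d=C(ths[i])-C(ths[i-1]);a=als[i-1];print(round(ths[i],2),"x %.2f z %.2f wy %.3f"%((-d[0]*np.cos(a)-d[1]*np.sin(a))/10,(d[0]*np.sin(a)-d[1]*np.cos(a))/10,-(als[i]-als[i-1])))
E
python3 - <<'E'
import sys;sys.path.insert(0,'.')
from arc import *
n=25;t=np.linspace(0,3.6,n);a=np.interp(t,[0,.45,1.35,3,3.6],[.38,.34,.22,.04,.04])
arc((-20.5,-72),t,a)
E
```

```text
0.15 x 0.83 z -0.75 wy 0.013
0.3 x 0.72 z -0.86 wy 0.013
0.45 x 0.60 z -0.95 wy 0.013
0.6 x 0.47 z -1.02 wy 0.020
0.75 x 0.33 z -1.07 wy 0.020
0.9 x 0.19 z -1.11 wy 0.020
1.05 x 0.04 z -1.12 wy 0.020
1.2 x -0.10 z -1.12 wy 0.020
1.35 x -0.25 z -1.09 wy 0.020
1.5 x -0.39 z -1.05 wy 0.016
1.65 x -0.52 z -0.99 wy 0.016
1.8 x -0.65 z -0.91 wy 0.016
1.95 x -0.77 z -0.82 wy 0.016
2.1 x -0.87 z -0.71 wy 0.016
2.25 x -0.96 z -0.59 wy 0.016
2.4 x -1.03 z -0.45 wy 0.016
2.55 x -1.08 z -0.31 wy 0.016
2.7 x -1.11 z -0.17 wy 0.016
2.85 x -1.12 z -0.02 wy 0.016
3.0 x -1.11 z 0.13 wy 0.016
3.15 x -1.09 z 0.28 wy -0.000
3.3 x -1.03 z 0.44 wy -0.000
3.45 x -0.96 z 0.59 wy -0.000
3.6 x -0.86 z 0.72 wy -0.000
```

apply_moves:
  rows:
    - {"x": 0.83,"y": 0,"z": -0.75,"wx": 0,"wy": 0.013,"wz": 0,"hand": 0.6}
    - {"x": 0.72,"y": 0,"z": -0.86,"wx": 0,"wy": 0.013,"wz": 0,"hand": 0.6}
    - {"x": 0.6,"y": 0,"z": -0.95,"wx": 0,"wy": 0.013,"wz": 0,"hand": 0.6}
    - {"x": 0.47,"y": 0,"z": -1.02,"wx": 0,"wy": 0.02,"wz": 0,"hand": 0.6}
    - {"x": 0,"y": 0,"z": 0,"wx": 0,"wy": 0,"wz": 0,"hand": 0.6}

```text
time: 24.08
tool_pos: [378.4, -15.4, 46.6]
tcp_rot: [0.161, -0.04, 0.986, -0.006]
wrist_force: [1.8, 9.0, 0.7]
grip_width: 28.2
grasp_force: 20.0
```

```bash
python3 to.py 378.3 -15.5 46 .32
```

```text
t 24.07 tcp [378.4 -15.4  46.6] tilt fwd/side [0.3 0. ] F [1.8 9.  0.7] w 28.220708396064648 q [0.62, 0.39, -0.9, 2.56, 1.57, 0.36, -0.06]
shift cm [ 0.  -0.   0.1] rot [-0.  0.  0.]
```

apply_moves:
  rows:
    - {"x": 0.33,"y": 0.1,"z": -1.07,"wx": 0,"wy": 0.02,"wz": 0,"hand": 0.6}
    - {"x": 0.19,"y": 0.1,"z": -1.11,"wx": 0,"wy": 0.02,"wz": 0,"hand": 0.6}
    - {"x": 0.04,"y": 0,"z": -1.12,"wx": 0,"wy": 0.02,"wz": 0,"hand": 0.6}
    - {"x": -0.1,"y": 0,"z": -1.12,"wx": 0,"wy": 0.02,"wz": 0,"hand": 0.6}
    - {"x": -0.25,"y": 0,"z": -1.09,"wx": 0,"wy": 0.02,"wz": 0,"hand": 0.6}
    - {"x": -0.39,"y": 0,"z": -1.05,"wx": 0,"wy": 0.016,"wz": 0,"hand": 0.6}
    - {"x": -0.52,"y": 0,"z": -0.99,"wx": 0,"wy": 0.016,"wz": 0,"hand": 0.6}

```text
time: 24.95
tool_pos: [365.6, -14.6, 120.2]
tcp_rot: [0.095, -0.037, 0.995, -0.01]
wrist_force: [5.9, -3.0, -3.6]
grip_width: 27.9
grasp_force: 20.0
```

```bash
python3 to.py 363.5 -14 119.5 .19
```

```text
t 24.95 tcp [365.6 -14.6 120.2] tilt fwd/side [ 0.2 -0. ] F [ 5.9 -3.  -3.6] w 27.875173205815194 q [0.95, 0.25, -1.21, 2.38, 0.57, 0.56, 0.96]
shift cm [0.2 0.1 0. ] rot [-0. -0.  0.]
```

apply_moves:
  rows:
    - {"x": -0.75,"y": 0,"z": -0.91,"wx": 0,"wy": 0.016,"wz": 0,"hand": 0.6}
    - {"x": -0.8,"y": 0,"z": -0.82,"wx": 0,"wy": 0.016,"wz": 0,"hand": 0.6}
    - {"x": -0.87,"y": 0,"z": -0.71,"wx": 0,"wy": 0.016,"wz": 0,"hand": 0.6}
    - {"x": -0.96,"y": 0,"z": -0.59,"wx": 0,"wy": 0.016,"wz": 0,"hand": 0.6}
    - {"x": -1.03,"y": 0,"z": -0.45,"wx": 0,"wy": 0.016,"wz": 0,"hand": 0.6}
    - {"x": -1.08,"y": 0,"z": -0.31,"wx": 0,"wy": 0.016,"wz": 0,"hand": 0.6}
    - {"x": -1.11,"y": 0,"z": -0.17,"wx": 0,"wy": 0.016,"wz": 0,"hand": 0.6}
    - {"x": -1.12,"y": 0,"z": -0.02,"wx": 0,"wy": 0.016,"wz": 0,"hand": 0.6}

```text
time: 25.95
tool_pos: [434.5, -12.2, 168.5]
tcp_rot: [0.029, -0.035, 0.999, -0.016]
wrist_force: [-0.7, -14.3, 9.7]
grip_width: 29.0
grasp_force: 20.0
```

```bash
python3 to.py 435 -13 168 .06
```

```text
t 25.95 tcp [434.5 -12.2 168.5] tilt fwd/side [ 0.1 -0. ] F [ -0.7 -14.3   9.7] w 28.984022851604728 q [0.81, 0.37, -1.15, 2.07, 0.49, 0.92, 1.04]
shift cm [-0.  -0.1  0.1] rot [-0. -0.  0.]
```

apply_moves:
  rows:
    - {"x": -1.11,"y": -0.1,"z": 0.13,"wx": 0,"wy": 0,"wz": 0,"hand": 0.6}
    - {"x": -1.09,"y": -0.1,"z": 0.28,"wx": 0,"wy": 0,"wz": 0,"hand": 0.6}
    - {"x": -1.03,"y": 0,"z": 0.4,"wx": 0,"wy": 0,"wz": 0,"hand": 0.6}
    - {"x": -0.96,"y": 0,"z": 0.55,"wx": 0,"wy": 0,"wz": 0,"hand": 0.6}
    - {"x": -0.86,"y": 0,"z": 0.68,"wx": 0,"wy": 0,"wz": 0,"hand": 0.6}
    - {"x": 0,"y": 0,"z": 0,"wx": 0,"wy": 0,"wz": 0,"hand": 0.6}

```text
time: 26.7
tool_pos: [487.8, -11.3, 151.0]
tcp_rot: [0.03, -0.035, 0.999, -0.016]
wrist_force: [3.4, -14.9, 6.8]
grip_width: 28.7
grasp_force: 20.0
```

```bash
python3 to.py 485 -13 150 .06
```

```text
t 26.7 tcp [487.8 -11.3 151. ] tilt fwd/side [ 0.1 -0. ] F [  3.4 -14.9   6.8] w 28.685161495903433 q [0.69, 0.47, -1.06, 1.99, 0.58, 0.94, 0.98]
shift cm [ 0.3 -0.1  0.1] rot [-0.  0.  0.]
```

apply_moves:
  rows:
    - {"x": 0,"y": 0,"z": 0,"wx": 0,"wy": 0,"wz": 0,"hand": -0.3}
    - {"x": 0,"y": 0,"z": 0,"wx": 0,"wy": 0,"wz": 0,"hand": -0.5}
    - {"x": 0,"y": 0,"z": 0,"wx": 0,"wy": 0,"wz": 0,"hand": -0.5}
    - {"x": 0,"y": 0,"z": -2,"wx": 0,"wy": 0,"wz": 0,"hand": -0.5}
    - {"x": 0,"y": 0,"z": -2,"wx": 0,"wy": 0,"wz": 0,"hand": -0.5}
    - {"x": 0,"y": 0,"z": -1,"wx": 0,"wy": 0,"wz": 0,"hand": -0.5}
    - {"x": 0,"y": 0,"z": 0,"wx": 0,"wy": 0,"wz": 0,"hand": -0.5}

```text
time: 27.58
tool_pos: [484.4, -5.1, 202.6]
tcp_rot: [0.032, -0.037, 0.999, -0.013]
wrist_force: [-0.1, 0.4, 0.6]
grip_width: 68.6
grasp_force: 0.0
```

```bash
sed -i 's/np.round((R.inv()\*T).as_rotvec(),3)/[round(float(v),3) for v in (R.inv()*T).as_rotvec()]/; s/np.round(R.inv().apply(np.array(\[x,y,z\])-s\["tool_pos"\])\/10,2)/[round(float(v),2) for v in R.inv().apply(np.array([x,y,z])-s["tool_pos"])\/10]/' to.py; python3 to.py 420.5 -69 140 0
python3 - <<'E'
from h import *;import cv2
cv2.imwrite("pics/side8.png",vision.read_camera("side"))
a=cv2.imread("pics/side8.png")[130:330,190:390]
cv2.imwrite("pics/c8.png",cv2.resize(a,None,fx=3,fy=3,interpolation=2))
E
```

```text
t 27.57 tcp [484.4  -5.1 202.6] tilt fwd/side [ 0.1 -0. ] F [-0.1  0.4  0.6] w 68.60423032680717 q [0.76, 0.41, -1.13, 1.93, 0.49, 1.03, 1.06]
shift cm [7.23, -5.72, 5.98] rot [-0.027, 0.063, 0.038]
```

View pics/c8.png

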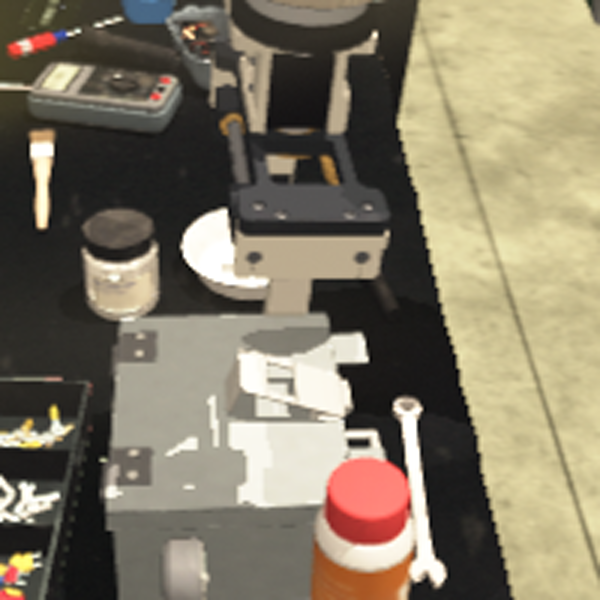

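The picture shows the hasp lying back on the lid (crop 290,380), the staple bare at 365,440, the jar upright at 120,265, and the spanner and can in place. Now for the right lip.

apply_moves:
  rows:
    - {"x": 0,"y": 0,"z": 0,"wx": -0.027,"wy": 0.063,"wz": 0.038,"hand": 0.2}
    - {"x": 1.3,"y": -1.23,"z": 0,"wx": 0,"wy": 0,"wz": 0,"hand": 0.2}
    - {"x": 1.3,"y": -1.23,"z": 0,"wx": 0,"wy": 0,"wz": 0,"hand": 0.2}
    - {"x": 1.3,"y": -1.23,"z": 0,"wx": 0,"wy": 0,"wz": 0,"hand": 0.2}
    - {"x": 1.3,"y": -1.23,"z": 0,"wx": 0,"wy": 0,"wz": 0,"hand": 0.2}
    - {"x": 1.3,"y": -1.23,"z": 0,"wx": 0,"wy": 0,"wz": 0,"hand": 0.2}
    - {"x": 0,"y": 0,"z": 2,"wx": 0,"wy": 0,"wz": 0,"hand": 0.2}
    - {"x": 0,"y": 0,"z": 2,"wx": 0,"wy": 0,"wz": 0,"hand": 0.2}
    - {"x": 0,"y": 0,"z": 2,"wx": 0,"wy": 0,"wz": 0,"hand": 0.2}
    - {"x": 0,"y": 0,"z": 2,"wx": 0,"wy": 0,"wz": 0,"hand": 0.2}
    - {"x": 0,"y": 0,"z": 0,"wx": 0,"wy": 0,"wz": 0,"hand": 0.2}

```text
time: 29.0
tool_pos: [419.6, -68.8, 120.2]
tcp_rot: [-0.003, -0.019, 1.0, 0.001]
wrist_force: [-0.5, 0.3, -0.0]
grip_width: 37.0
grasp_force: 0.0
```

```bash
python3 to.py 421 -69.3 81 0
```

```text
t 29.0 tcp [419.6 -68.8 120.2] tilt fwd/side [-0.  0.] F [-0.5  0.3 -0. ] w 36.957541764489335 q [0.87, 0.46, -1.06, 2.1, 0.53, 0.88, 1.1]
shift cm [-0.15, -0.07, 3.92] rot [0.002, -0.005, 0.002]
```

apply_moves:
  newtons: 25
  rows:
    - {"x": -0.15,"y": -0.05,"z": 1.3,"wx": 0,"wy": 0,"wz": 0,"hand": 0.2}
    - {"x": 0,"y": 0,"z": 1.3,"wx": 0,"wy": 0,"wz": 0,"hand": 0.2}
    - {"x": 0,"y": 0,"z": 1.3,"wx": 0,"wy": 0,"wz": 0,"hand": 0.2}
    - {"x": 0,"y": 0,"z": 0,"wx": 0,"wy": 0,"wz": 0,"hand": 0.2}
    - {"x": 0,"y": 0,"z": 0,"wx": 0,"wy": 0,"wz": 0,"hand": 0.6}
    - {"x": 0,"y": 0,"z": 0,"wx": 0,"wy": 0,"wz": 0,"hand": 0.6}
    - {"x": 0,"y": 0,"z": 0,"wx": 0,"wy": 0,"wz": 0,"hand": 0.6}

```text
time: 29.88
tool_pos: [422.5, -68.9, 82.7]
tcp_rot: [-0.001, -0.019, 1.0, 0.001]
wrist_force: [0.6, 2.4, -3.1]
grip_width: 29.0
grasp_force: 25.0
```

```bash
python3 to.py 421 -69.3 81 0
python3 - <<'E'
import sys;sys.path.insert(0,'.')
from arc import *
t=np.linspace(0,1.8,19);arc((-166,6.5),t,0*t)
E
```

```text
t 29.88 tcp [422.5 -68.9  82.7] tilt fwd/side [-0.  0.] F [ 0.6  2.4 -3.1] w 28.99484345066883 q [0.81, 0.52, -1.0, 2.14, 0.61, 0.8, 1.03]
shift cm [0.16, -0.03, 0.17] rot [0.001, -0.001, 0.001]
0.1 x -0.15 z -1.65 wy -0.000
0.2 x -0.31 z -1.63 wy -0.000
0.3 x -0.47 z -1.59 wy -0.000
0.4 x -0.63 z -1.54 wy -0.000
0.5 x -0.78 z -1.47 wy -0.000
0.6 x -0.92 z -1.38 wy -0.000
0.7 x -1.06 z -1.28 wy -0.000
0.8 x -1.18 z -1.17 wy -0.000
0.9 x -1.29 z -1.05 wy -0.000
1.0 x -1.39 z -0.91 wy -0.000
1.1 x -1.47 z -0.77 wy -0.000
1.2 x -1.54 z -0.62 wy -0.000
1.3 x -1.60 z -0.46 wy -0.000
1.4 x -1.63 z -0.30 wy -0.000
1.5 x -1.66 z -0.14 wy -0.000
1.6 x -1.66 z 0.03 wy -0.000
1.7 x -1.65 z 0.20 wy -0.000
1.8 x -1.62 z 0.36 wy -0.000
```

apply_moves:
  rows:
    - {"x": -0.15,"y": 0,"z": -1.65,"wx": 0,"wy": 0,"wz": 0,"hand": 0.6}
    - {"x": -0.31,"y": 0,"z": -1.63,"wx": 0,"wy": 0,"wz": 0,"hand": 0.6}
    - {"x": -0.47,"y": 0,"z": -1.59,"wx": 0,"wy": 0,"wz": 0,"hand": 0.6}
    - {"x": -0.63,"y": 0,"z": -1.54,"wx": 0,"wy": 0,"wz": 0,"hand": 0.6}
    - {"x": -0.78,"y": 0,"z": -1.47,"wx": 0,"wy": 0,"wz": 0,"hand": 0.6}
    - {"x": -0.92,"y": 0,"z": -1.38,"wx": 0,"wy": 0,"wz": 0,"hand": 0.6}
    - {"x": 0,"y": 0,"z": 0,"wx": 0,"wy": 0,"wz": 0,"hand": 0.6}

```text
time: 30.75
tool_pos: [455.6, -68.3, 175.7]
tcp_rot: [-0.001, -0.018, 1.0, 0.0]
wrist_force: [-2.0, 2.7, -1.9]
grip_width: 28.9
grasp_force: 25.0
```

```bash
python3 to.py 455 -67.5 175 0
```

```text
t 30.75 tcp [455.6 -68.3 175.7] tilt fwd/side [-0.  0.] F [-2.   2.7 -1.9] w 28.88084910643483 q [0.88, 0.44, -1.1, 1.96, 0.46, 1.02, 1.17]
shift cm [0.06, 0.08, 0.07] rot [0.0, -0.002, 0.0]
```

Tracking well, so I'll carry it on to 1.8 rad.

apply_moves:
  rows:
    - {"x": -1.06,"y": 0,"z": -1.28,"wx": 0,"wy": 0,"wz": 0,"hand": 0.6}
    - {"x": -1.18,"y": 0,"z": -1.17,"wx": 0,"wy": 0,"wz": 0,"hand": 0.6}
    - {"x": -1.29,"y": 0,"z": -1.05,"wx": 0,"wy": 0,"wz": 0,"hand": 0.6}
    - {"x": -1.39,"y": 0,"z": -0.91,"wx": 0,"wy": 0,"wz": 0,"hand": 0.6}
    - {"x": -1.47,"y": 0,"z": -0.77,"wx": 0,"wy": 0,"wz": 0,"hand": 0.6}
    - {"x": -1.54,"y": 0,"z": -0.62,"wx": 0,"wy": 0,"wz": 0,"hand": 0.6}
    - {"x": -1.6,"y": 0,"z": -0.46,"wx": 0,"wy": 0,"wz": 0,"hand": 0.6}
    - {"x": -1.63,"y": 0,"z": -0.3,"wx": 0,"wy": 0,"wz": 0,"hand": 0.6}
    - {"x": 0,"y": 0,"z": 0,"wx": 0,"wy": 0,"wz": 0,"hand": 0.6}

```text
time: 31.88
tool_pos: [567.3, -66.0, 239.8]
tcp_rot: [-0.001, -0.018, 1.0, -0.001]
wrist_force: [0.4, -4.9, 0.4]
grip_width: 28.9
grasp_force: 25.0
```

apply_moves:
  rows:
    - {"x": -1.66,"y": 0,"z": -0.14,"wx": 0,"wy": 0,"wz": 0,"hand": 0.6}
    - {"x": -1.66,"y": 0,"z": 0.03,"wx": 0,"wy": 0,"wz": 0,"hand": 0.6}
    - {"x": -1.65,"y": 0,"z": 0.2,"wx": 0,"wy": 0,"wz": 0,"hand": 0.6}
    - {"x": -1.62,"y": 0,"z": 0.36,"wx": 0,"wy": 0,"wz": 0,"hand": 0.6}
    - {"x": 0,"y": 0,"z": 0,"wx": 0,"wy": 0,"wz": 0,"hand": 0.6}

```text
time: 32.5
tool_pos: [633.1, -64.8, 234.8]
tcp_rot: [-0.001, -0.017, 1.0, -0.001]
wrist_force: [1.0, -7.9, 0.4]
grip_width: 28.9
grasp_force: 25.0
```

```bash
python3 to.py 630 -61.5 237 0
```

```text
t 32.5 tcp [633.1 -64.8 234.8] tilt fwd/side [-0. -0.] F [ 1.  -7.9  0.4] w 28.87251276768591 q [0.61, 0.64, -0.99, 1.47, 0.54, 1.32, 1.18]
shift cm [0.3, 0.34, -0.22] rot [-0.003, -0.003, -0.002]
```

apply_moves:
  rows:
    - {"x": 0,"y": 0,"z": 0,"wx": 0,"wy": 0,"wz": 0,"hand": 0.2}
    - {"x": 0,"y": 0,"z": 0,"wx": 0,"wy": 0,"wz": 0,"hand": 0.1}
    - {"x": 0,"y": 0,"z": 0,"wx": 0,"wy": 0,"wz": 0,"hand": 0.1}
    - {"x": 0,"y": 0,"z": -2,"wx": 0,"wy": 0,"wz": 0,"hand": 0.1}
    - {"x": 0,"y": 0,"z": -2.5,"wx": 0,"wy": 0,"wz": 0,"hand": 0.1}
    - {"x": 0,"y": 0,"z": -2.5,"wx": 0,"wy": 0,"wz": 0,"hand": 0.1}
    - {"x": 1.88,"y": 0.39,"z": 0,"wx": 0,"wy": 0,"wz": 0,"hand": 1}
    - {"x": 1.88,"y": 0.39,"z": 0,"wx": 0,"wy": 0,"wz": 0,"hand": 1}
    - {"x": 1.88,"y": 0.39,"z": 0,"wx": 0,"wy": 0,"wz": 0,"hand": 1}
    - {"x": 1.88,"y": 0.39,"z": 0,"wx": 0,"wy": 0,"wz": 0,"hand": 1}
    - {"x": 1.88,"y": 0.39,"z": 0,"wx": 0,"wy": 0,"wz": 0,"hand": 1}
    - {"x": 1.88,"y": 0.39,"z": 0,"wx": 0,"wy": 0,"wz": 0.018,"hand": 1}
    - {"x": 0,"y": 0,"z": 0,"wx": 0,"wy": 0,"wz": 0,"hand": 1}

```text
time: 34.12
tool_pos: [518.8, -41.9, 307.6]
tcp_rot: [-0.0, -0.01, 1.0, -0.0]
wrist_force: [0.0, 0.5, 0.2]
grip_width: 0.7
grasp_force: 0.0
```

```bash
python3 to.py 519.5 -46 110 0
python3 - <<'E'
from h import *;import cv2
b=vision.read_camera("side");cv2.imwrite("pics/side9.png",b)
a=cv2.cvtColor(cv2.imread("pics/side0.png"),6);g=cv2.cvtColor(b,6)
# knob: dark blob near expected projection
u=proj("side",[519.5,-11.5,78])[0];print("knob px",u)
r=g[int(u[1])-12:int(u[1])+13,int(u[0])-14:int(u[0])+15]
for row in r[::2]: print(' '.join('%3d'%v for v in row[::2]))
E
```

```text
t 34.12 tcp [518.8 -41.9 307.6] tilt fwd/side [-0. -0.] F [0.  0.5 0.2] w 0.6590721848209529 q [0.79, 0.41, -1.12, 1.64, 0.37, 1.33, 1.21]
shift cm [-0.07, -0.4, 19.76] rot [-0.001, -0.0, -0.016]
knob px [262.4 268.3]
109 110 111 111 110 111 112 111 113 113 112 110 110 110 112
110 110 110 109 108 108 109 110 110 110 111 110 110 111 111
110 110 114 109 108 110 110 108 110 109 112 112 111 112 110
112 144 154 134 107 111 109 108 109 109 111 112 111 110 110
144 176 182 160 105 108 100 101 106 109 110 111 110 111 109
128 194 206 160 103  57  47  50  57 105 109 110 111 111 110
145 232 242 237  77  41  48  75  45 101 147 148 149 212 212
155 233 242 237 104  33  41  43  38 176 228 230 230 228 229
172 233 243 234 153  44  30  30  30 211 223 231 227 229 228
169 234 254 219 178 134  24  22  84 149 163 247 227 197 228
144 141 182 170 179 163  60  50 124 149 150 145 136 200 228
112 164 177 181 155 187 156 135 238 137 142 148 149 192 228
127 165 150 100 101 152 129 147 206 149 153 138 150 192 228
```

apply_moves:
  rows:
    - {"x": -0.2,"y": -0.4,"z": 3,"wx": 0,"wy": 0,"wz": 0,"hand": 1}
    - {"x": 0,"y": 0,"z": 3,"wx": 0,"wy": 0,"wz": 0,"hand": 1}
    - {"x": 0,"y": 0,"z": 3,"wx": 0,"wy": 0,"wz": 0,"hand": 1}
    - {"x": 0,"y": 0,"z": 3,"wx": 0,"wy": 0,"wz": 0,"hand": 1}
    - {"x": 0,"y": 0,"z": 3,"wx": 0,"wy": 0,"wz": 0,"hand": 1}
    - {"x": 0,"y": 0,"z": 3,"wx": 0,"wy": 0,"wz": 0,"hand": 1}
    - {"x": 0,"y": 0,"z": 0,"wx": 0,"wy": 0,"wz": 0,"hand": 1}

```text
time: 35.05
tool_pos: [520.6, -46.4, 124.6]
tcp_rot: [-0.002, -0.01, 1.0, 0.001]
wrist_force: [-0.3, 0.6, 0.3]
grip_width: 0.9
grasp_force: 0.0
```

```bash
python3 to.py 521 -47 62 0
```

```text
t 35.05 tcp [520.6 -46.4 124.6] tilt fwd/side [-0.  0.] F [-0.3  0.6  0.3] w 0.8944236462305261 q [0.68, 0.58, -0.98, 1.88, 0.58, 0.99, 1.03]
shift cm [-0.07, -0.06, 6.26] rot [0.001, -0.005, -0.017]
```

apply_moves:
  rows:
    - {"x": 0,"y": -0.1,"z": 1.6,"wx": 0,"wy": 0,"wz": 0,"hand": 1}
    - {"x": 0,"y": 0,"z": 1.6,"wx": 0,"wy": 0,"wz": 0,"hand": 1}
    - {"x": 0,"y": 0,"z": 1.5,"wx": 0,"wy": 0,"wz": 0,"hand": 1}
    - {"x": 0,"y": 0,"z": 1.4,"wx": 0,"wy": 0,"wz": 0,"hand": 1}
    - {"x": 0,"y": 0,"z": 0,"wx": 0,"wy": 0,"wz": 0,"hand": 1}

```text
time: 35.67
tool_pos: [520.1, -47.2, 63.9]
tcp_rot: [-0.002, -0.01, 1.0, 0.0]
wrist_force: [-0.3, -0.3, 0.4]
grip_width: 0.5
grasp_force: 0.0
```

apply_moves:
  rows:
    - {"x": 0,"y": 0.4,"z": 0,"wx": 0,"wy": 0,"wz": 0,"hand": 1}
    - {"x": 0,"y": 0.4,"z": 0,"wx": 0,"wy": 0,"wz": 0,"hand": 1}
    - {"x": 0,"y": 0.3,"z": 0,"wx": 0,"wy": 0,"wz": 0,"hand": 1}
    - {"x": 0,"y": 0.3,"z": 0,"wx": 0,"wy": 0,"wz": 0,"hand": 1}
    - {"x": 0,"y": 0,"z": 0,"wx": 0,"wy": 0,"wz": 0,"hand": 1}

```text
time: 36.3
tool_pos: [520.8, -33.3, 65.3]
tcp_rot: [-0.001, -0.01, 1.0, 0.0]
wrist_force: [0.8, -2.3, 2.4]
grip_width: 0.5
grasp_force: 1.0
```

apply_moves:
  rows:
    - {"x": 0,"y": 0.3,"z": 0,"wx": 0,"wy": 0,"wz": 0,"hand": 1}
    - {"x": 0,"y": 0.3,"z": 0,"wx": 0,"wy": 0,"wz": 0,"hand": 1}
    - {"x": 0,"y": 0.3,"z": 0,"wx": 0,"wy": 0,"wz": 0,"hand": 1}
    - {"x": 0,"y": 0.2,"z": 0,"wx": 0,"wy": 0,"wz": 0,"hand": 1}
    - {"x": 0,"y": 0,"z": 0,"wx": 0,"wy": 0,"wz": 0,"hand": 1}
    - {"x": 0,"y": 0,"z": 0,"wx": 0,"wy": 0,"wz": 0,"hand": 1}

```text
time: 37.05
tool_pos: [520.4, -22.6, 64.9]
tcp_rot: [-0.001, -0.009, 1.0, 0.0]
wrist_force: [2.0, -5.0, 0.2]
grip_width: 0.3
grasp_force: 2.3
```

apply_moves:
  rows:
    - {"x": 0,"y": 0.2,"z": 0,"wx": 0,"wy": 0,"wz": 0,"hand": 1}
    - {"x": 0,"y": 0.2,"z": 0,"wx": 0,"wy": 0,"wz": 0,"hand": 1}
    - {"x": 0,"y": 0.2,"z": 0,"wx": 0,"wy": 0,"wz": 0,"hand": 1}
    - {"x": 0,"y": 0,"z": 0,"wx": 0,"wy": 0,"wz": 0,"hand": 1}
    - {"x": 0,"y": 0,"z": 0,"wx": 0,"wy": 0,"wz": 0,"hand": 1}

```text
time: 37.67
tool_pos: [520.1, -18.8, 64.7]
tcp_rot: [-0.001, -0.008, 1.0, -0.001]
wrist_force: [1.2, -10.8, 1.2]
grip_width: 0.4
grasp_force: 5.0
```

The force is above the spring's 6 N, so the lever is on its stop. I'll hold for 2.5 s.

apply_moves:
  rows:
    - {"x": 0,"y": 0.2,"z": 0,"wx": 0,"wy": 0,"wz": 0,"hand": 1}
    - {"x": 0,"y": 0,"z": 0,"wx": 0,"wy": 0,"wz": 0,"hand": 1}
    - {"x": 0,"y": 0,"z": 0,"wx": 0,"wy": 0,"wz": 0,"hand": 1}
    - {"x": 0,"y": 0,"z": 0,"wx": 0,"wy": 0,"wz": 0,"hand": 1}
    - {"x": 0,"y": 0,"z": 0,"wx": 0,"wy": 0,"wz": 0,"hand": 1}
    - {"x": 0,"y": 0,"z": 0,"wx": 0,"wy": 0,"wz": 0,"hand": 1}
    - {"x": 0,"y": 0,"z": 0,"wx": 0,"wy": 0,"wz": 0,"hand": 1}
    - {"x": 0,"y": 0,"z": 0,"wx": 0,"wy": 0,"wz": 0,"hand": 1}
    - {"x": 0,"y": 0,"z": 0,"wx": 0,"wy": 0,"wz": 0,"hand": 1}
    - {"x": 0,"y": 0,"z": 0,"wx": 0,"wy": 0,"wz": 0,"hand": 1}
    - {"x": 0,"y": 0,"z": 0,"wx": 0,"wy": 0,"wz": 0,"hand": 1}
    - {"x": 0,"y": 0,"z": 0,"wx": 0,"wy": 0,"wz": 0,"hand": 1}
    - {"x": 0,"y": 0,"z": 0,"wx": 0,"wy": 0,"wz": 0,"hand": 1}
    - {"x": 0,"y": 0,"z": 0,"wx": 0,"wy": 0,"wz": 0,"hand": 1}
    - {"x": 0,"y": 0,"z": 0,"wx": 0,"wy": 0,"wz": 0,"hand": 1}
    - {"x": 0,"y": 0,"z": 0,"wx": 0,"wy": 0,"wz": 0,"hand": 1}
    - {"x": 0,"y": 0,"z": 0,"wx": 0,"wy": 0,"wz": 0,"hand": 1}
    - {"x": 0,"y": 0,"z": 0,"wx": 0,"wy": 0,"wz": 0,"hand": 1}
    - {"x": 0,"y": 0,"z": 0,"wx": 0,"wy": 0,"wz": 0,"hand": 1}
    - {"x": 0,"y": 0,"z": 0,"wx": 0,"wy": 0,"wz": 0,"hand": 1}

```text
time: 40.17
tool_pos: [520.0, -18.5, 64.6]
tcp_rot: [-0.002, -0.008, 1.0, -0.002]
wrist_force: [2.2, -16.1, 1.8]
grip_width: 0.2
grasp_force: 7.4
```

```bash
python3 to.py 520 -50 64 0
python3 - <<'E'
from h import *;import cv2
b=vision.read_camera("side");g=cv2.cvtColor(b,6);c=np.array([262,270])
r=g[c[1]-8:c[1]+24,c[0]-20:c[0]+20];print(r[::2,::2])
for th in(0,.5): print(proj("side",[519.5,-11.5+37*np.sin(th),41+37*np.cos(th)])[0]-c+[20,8])
E
```

```text
t 40.17 tcp [520.  -18.5  64.6] tilt fwd/side [-0. -0.] F [  2.2 -16.1   1.8] w 0.19652906924780353 q [0.57, 0.65, -0.91, 1.95, 0.67, 0.88, 0.89]
shift cm [0.05, -3.15, 0.08] rot [-0.005, -0.003, -0.02]
[[ 86  90 164  95  85  86  84  87  87  87  86  86  86  87  85  80  85  88
   90  85]
 [ 87  88  90  89 100 143  98  87  86  87  87  89  89  90  97 172  86  95
  100  94]
 [ 65  82  77  73  73  63  57  55  54  50  48  48  50  50  47  43  43  43
   42  40]
 [ 36  40  37  37  38  38  38  37  37  37  37  37  37  37  37  36  37  36
   36  36]
 [ 88  80  79  80  80  80  97  97  96  97 108 119 120 121 120 132 147 147
  147 146]
 [173 175 175 174 175 175 175 175 175 174 175 175 175 175 175 175 175 172
  167 173]
 [174 150  94 141 174 175 175 175 175 175 174 175 175 175 174 175 175 123
   71 117]
 [174 151  84 130 175 174 174 174 175 175 175 175 174 175 175 175 175 170
  136 175]
 [174 175 163 174 174 175 175 175 174 175 175 175 175 175 174 175 175 174
  191 175]
 [174 174 167 171 166 163 162 162 159 158 159 123 150 168 156 164 191 213
  220 214]
 [164 162 160 140  74  75  78  78 117  42  33  90 184 158 149 153 191 231
  231 231]
 [162 162 160 140  91  91  77  77 145 154 156 165 165 153 150 154 194 230
  230 231]
 [161 162 161 139  74  75  76  76 124 135 135 138 157 154 142 153 170 232
  232 232]
 [160 161 160 139  75  74  79  78  78  77  76 115 149 147 153 154 172 231
  232 230]
 [159 160 161 132  75  78  70  70  70  68  73 134 130 131 155 154 152 229
  229 228]
 [158 160 161 133  84 115  82  77  77  76  77 154 152 153 237 242 149 228
  228 227]]
[20.4  6.3]
[20.4 14.4]
```

apply_moves:
  rows:
    - {"x": 0,"y": -0.4,"z": 0,"wx": 0,"wy": 0,"wz": 0,"hand": 1}
    - {"x": 0,"y": -0.4,"z": 0,"wx": 0,"wy": 0,"wz": 0,"hand": 1}
    - {"x": 0,"y": -0.4,"z": 0,"wx": 0,"wy": 0,"wz": 0,"hand": 1}
    - {"x": 0,"y": -0.4,"z": 0,"wx": 0,"wy": 0,"wz": 0,"hand": 1}
    - {"x": 0,"y": -0.4,"z": 0,"wx": 0,"wy": 0,"wz": 0,"hand": 1}
    - {"x": 0,"y": -0.4,"z": 0,"wx": 0,"wy": 0,"wz": 0,"hand": 1}
    - {"x": 0,"y": -0.4,"z": 0,"wx": 0,"wy": 0,"wz": 0,"hand": 1}
    - {"x": 0,"y": -0.4,"z": 0,"wx": 0,"wy": 0,"wz": 0,"hand": 1}
    - {"x": 0,"y": -0.4,"z": 0,"wx": 0,"wy": 0,"wz": 0,"hand": 1}
    - {"x": 0,"y": 0,"z": 0,"wx": 0,"wy": 0,"wz": 0,"hand": 1}

```text
time: 41.48
tool_pos: [520.9, -50.6, 65.0]
tcp_rot: [-0.001, -0.009, 1.0, 0.0]
wrist_force: [-0.3, 0.3, 0.2]
grip_width: 0.1
grasp_force: 0.0
```

apply_moves:
  rows:
    - {"x": 0,"y": 0,"z": -2,"wx": 0,"wy": 0,"wz": 0,"hand": 1}
    - {"x": 0,"y": 0,"z": -3,"wx": 0,"wy": 0,"wz": 0,"hand": 1}
    - {"x": 0,"y": 0,"z": -3,"wx": 0,"wy": 0,"wz": 0,"hand": 1}
    - {"x": 0,"y": 0,"z": -3,"wx": 0,"wy": 0,"wz": 0,"hand": 1}
    - {"x": 0,"y": 0,"z": -3,"wx": 0,"wy": 0,"wz": 0,"hand": 1}
    - {"x": 0,"y": 0,"z": -3,"wx": 0,"wy": 0,"wz": 0,"hand": 1}
    - {"x": 0,"y": 0,"z": -3,"wx": 0,"wy": 0,"wz": 0,"hand": 1}
    - {"x": 0,"y": 0,"z": -3,"wx": 0,"wy": 0,"wz": 0,"hand": 1}
    - {"x": 0,"y": 0,"z": 0,"wx": 0,"wy": 0,"wz": 0,"hand": 1}
    - {"x": 0,"y": 0,"z": 0,"wx": 0,"wy": 0,"wz": 0,"hand": 1}

```text
time: 42.72
tool_pos: [521.0, -50.2, 295.2]
tcp_rot: [-0.001, -0.01, 1.0, 0.0]
wrist_force: [0.3, -0.7, -0.6]
grip_width: 0.6
grasp_force: 0.0
```

```bash
python3 to.py 520 -50 300 0
python3 - <<'E'
from h import *;import cv2
b=vision.read_camera("side");t=vision.read_camera("top");cv2.imwrite("pics/s10.png",b);cv2.imwrite("pics/t10.png",t)
def blob(im,P,n,w=14,thr=70):
    g=cv2.cvtColor(im,6);u=proj(n,P)[0];x0,y0=int(u[0])-w,int(u[1])-w;m=g[y0:y0+2*w,x0:x0+2*w]<thr
    ys,xs=np.nonzero(m);return u,m.sum(),(np.array([xs.mean()+x0,ys.mean()+y0]) if m.any() else None)
a=cv2.imread("pics/side9.png")
print("knob before",blob(a,[519.5,-11.5,78],"side",12),"now",blob(b,[519.5,-11.5,78],"side",12))
# pin in dish, side view: grey pixels within the dish floor
u=proj("side",[493,-279.5,8])[0].astype(int);g=cv2.cvtColor(b,6);h=cv2.cvtColor(cv2.imread("pics/side0.png"),6)
d=np.abs(g.astype(int)-h)[u[1]-20:u[1]+20,u[0]-25:u[0]+25]>50;ys,xs=np.nonzero(d)
print("dish c",u,"changed",d.sum(),xs.mean()+u[0]-25,ys.mean()+u[1]-20,xs.min()+u[0]-25,xs.max()+u[0]-25,atz("side",(xs.mean()+u[0]-25,ys.mean()+u[1]-20),10))
E
```

```text
t 42.73 tcp [521.  -50.2 295.2] tilt fwd/side [-0.  0.] F [ 0.3 -0.7 -0.6] w 0.5867654694616973 q [0.8, 0.42, -1.11, 1.65, 0.39, 1.31, 1.21]
shift cm [0.1, 0.02, -0.48] rot [0.0, -0.002, -0.017]
knob before (array([262.4, 268.3]), np.int64(81), array([261. , 269.9])) now (array([262.4, 268.3]), np.int64(81), array([261. , 269.9]))
dish c [272 215] changed 185 277.84864864864863 226.2972972972973 253 296 [ 481.5 -231.1   10. ]
```

Run:
```python
import cv2,numpy as np
from h import *
for n,f0,f1,P in(("side","side0","s10",[493,-280,6]),("top","top0","t10",[491,-282,6]),("top","top0","top7",[491,-282,6])):
    a,b=[cv2.imread(f"pics/{f}.png",0).astype(int) for f in(f0,f1)];u=proj(n,P)[0].astype(int);w,h=(24,12) if n=="side" else (24,20)
    A=a[u[1]-h:u[1]+h,u[0]-w:u[0]+w];B=b[u[1]-h:u[1]+h,u[0]-w:u[0]+w]
    ys,xs=np.nonzero((A>170)&(B<130));print(n,f1,u,len(xs),[atz(n,(x+u[0]-w,y+u[1]-h),10)[:2].round() for x,y in([(xs.mean(),ys.mean()),(xs.min(),ys[xs.argmin()]),(xs.max(),ys[xs.argmax()])] if len(xs) else [])])
```

```text
side s10 [272 215] 25 [array([ 495., -300.]), array([ 500., -311.]), array([ 489., -315.])]
top t10 [304 222] 2 [array([ 474., -259.]), array([ 454., -238.]), array([ 493., -279.])]
top top7 [304 222] 3 [array([ 494., -277.]), array([ 495., -274.]), array([ 493., -279.])]
```

Run:
```python
import cv2,numpy as np
for f,(x0,x1,y0,y1) in(("top0",(280,330,197,248)),("t10",(280,330,197,248)),("s10",(248,300,198,232))):
    g=cv2.imread(f"pics/{f}.png",0)[y0:y1:2,x0:x1:2];print(f)
    for r in g: print(''.join('%3d'%(v//10) for v in r))
```

```text
top0
  3  3  3  3  3  4  3  3  4  8 13 10 13 12  9  5  3  4  3  3  3  3  3  3  3
  3  4  3  4  3  3  4 13 24 24 23 23 23 20 24 24 23 12  3  4  4  3  3  3  3
  3  4  3  3  3 14 24 20 23 23 23 23 23 23 23 23 23 24 22  6  4  3  3  4  3
  3  3  3  4 18 24 22 22 22 22 21 22 23 23 22 23 23 23 23 24 12  4  4  4  4
  4  4  4 19 23 23 22 22 22 22 23 24 24 24 23 23 22 22 23 23 24 12  4  4  3
  4  4 15 24 22 22 22 23 24 24 24 24 24 24 24 24 23 22 22 23 22 24  7  4  4
  3  5 24 22 22 22 24 24 24 24 24 24 24 24 24 24 24 24 23 22 22 22 24  4  4
  3 17 20 21 22 24 24 24 24 24 24 24 24 24 24 24 24 24 24 22 22 22 20  7  4
  4 24 22 21 23 24 24 24 24 24 24 24 24 24 24 24 24 24 24 24 22 22 22 24  4
 10 24 21 21 24 24 24 24 24 24 24 24 24 24 24 24 24 24 24 24 21 21 22 24  4
 13 20 20 22 24 24 24 24 24 24 24 24 24 24 24 24 24 24 24 24 24 21 21 21  5
 15 21 20 23 24 24 24 24 24 24 24 24 24 24 24 24 24 24 24 24 24 21 21 22 12
 15 21 19 24 24 24 24 24 24 24 24 24 24 24 24 24 24 24 24 24 24 21 21 22 16
 14 20 19 24 24 24 24 24 24 24 24 24 24 24 24 24 24 24 24 24 24 20 20 22 10
 13 21 19 23 24 24 24 24 24 24 
[... 3507 characters left out ...]
25 25 25 25 25 25 25 25 24 12 25 25 25 25 25 25 25 25 20 20 24  4  3
  3  2 24 25 25 25 25 25 25 25 25 25 12 25 25 25 25 25 25 25 25 21 21 24  3  3
  3  3  3 25 25 25 25 25 23 23 23 20 14 25 25 25 25 25 25 25 25 24 25  3  3  3
  3  3  3  3 25 25 25 25 24 24 23 21 24 25 25 25 25 25 25 25 25 23  3  3  3  3
  4  4  3  3  8 16 25 25 25 25 25 25 25 25 25 25 25 25 25 24 13  6  2  3  3  3
  4  4  3  3  3 10 14 13 21 25 25 25 25 25 25 25 25 23 13 14 10  2  3  3  3  3
  4  4  3  3  3  3  9 13 14 14 14 14 14 14 14 14 14 14 14 10  2  3  2  2  2  2
  4  4  4  3  3  4  3  3  7 13 14 14 14 14 14 14 13  9  2  2  2  2  2  2  2  2
  4  4  4  4  4  4  3  3  3  3  3  3  3  3  3  3  3  3  3  2  3  3  3  2  2  2
```

```bash
python3 -c "
from station import finish_job
print(finish_job())"
```

```text
the job is handed in; nothing more can be done
None
```

The job is handed in, and the tool did not return a verdict: the jar stands on free bench, the pin stands upright in the parts dish, the hasp was swung back and the lid is up, and the lever was held hard over to the gauge side (+y) for at least 2.5 s and is back at centre; the lid and hasp angles were not measured at the end, and spanner and can looked in place before the lid was raised.

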